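Clamp the blanked waste-ink stub

ROBOT

A 7-joint arm with a two-finger parallel gripper is mounted at the origin on the work surface. World frame = base frame: x ahead of the robot, y to its left, z up, the work surface at z = 0. Lengths are in m, angles in rad, forces in N, time in s.
With the tool pointing down it reaches from about 0.35 to 0.9 m from the base axis. Payload 8.1 kg.
Tool frame: the origin (TCP) lies on the centre line of the jaws, within the pads' length; the fingertips stand 14 mm ahead of it and the grasp point (between the pads) lies 5 mm behind it (arm.tip_reach is the distance from the TCP to the fingertips, in m); z points along the fingers, y is the direction in which the jaws open and shut (so a half turn about z gives the same grasp; the last joint's range is limited). The gripper opens to 92 mm and grips with 3 to 60 N. Pads are 19 mm wide; open, the fingers measure 130 mm over their backs; the gripper's body (75 mm by 190 mm) begins 47 mm behind the grasp point.
Start: joints at [-1.252, 0.434, 0.025, 1.573, -0.012, 1.134, -0.075], TCP at [0.256, 0.57, 0.241] pointing down, gripper open.
Joint ranges: [-2.62, 2.62], [-0.44, 2.09], [-1.27, 1.32], [0.08, 2.57], [-1.32, 4.46], [0.12, 2], [-2.74, 2.74]. Speed limits (rad/s): [2.22, 2.22, 3.01, 3.01, 3.14, 3.14, 3.14].

INTERFACE

Orientations are given as a rotation vector (axis times angle).
In Python, from cell import sensors, vision, arm, nets gives the robot as it stands.
- The arm moves only by the shell command python3 -m handwheel 'ROWS' [FORCE]. ROWS is JSON, a list of rows, each an object of numbers: "tx", "ty", "tz": the shift along the tool's x, y, z in cm; "wx", "wy", "wz": the turn, a rotation vector about the tool's x, y, z in degrees; "claw": the opening, from 0 (shut) to 1 (fully open). A call has 1 to 12 rows; each row is the pose to reach, as a shift and turn from the pose commanded when the call began, along the tool's axes at that moment; what a row does not reach only later rows make up. A row lasts 1/12 s, in which the tool goes at most 41.7 mm and 7.16 degrees, less where a joint would pass 70% of its speed; a pose out of reach is approached as far as the arm can. A call with a gripper value outside its range is refused whole. The fingers move at their own pace and stop on an object; FORCE is the grip in N (left out, the last holds). Time passes only in rows, so rows that repeat a pose let the fingers close. It gives the time, the measured TCP pose, the force and the opening at its end, in the units of the state.
- sensors.observe(): the state, without advancing time (a new reading comes with each control period).
- vision.get_image(name): name is "side" or "top"; returns (picture, depth): 384x512x3 uint8, blue, green, red; 384x512 float32, m along the optical axis (not along the pixel's ray), 0 where there is no reading.
- vision.camera_model(name): a dict with "K" (3x3 intrinsics, pixels), "xyz" and "attitude" of the camera in the world. Camera axes: x right, y down, z forward; pixel columns grow to the right and rows downward; lengths in m; the calibration is good to about 2 mm. A picture is of the moment at which its call begins. camera_model takes no time and is no camera call.
- arm.sign_off(): hands the job in, once; it reports no verdict.
Trained networks look in the newest picture that a camera, given by its name, has taken for a name from the list of things; names that differ only in an ending like _2 or _b are one class to them, and where a whole thing is asked for, a point or a joint stands for the part that bears it (a point fixed in the world has none). Each returns a list of dicts, best first, with "score" (0 to 1); they miss things now and then, are a little off and sometimes report something else, mostly with a low value. They report only what shows in the picture. A call takes as long as a camera call. They do not tell look-alikes from the thing itself.
- nets.cut_out(label, camera): "region" (384x512 bool, what is visible of it) and "uv" ([column, row] in pixels, amid what is visible of it).
The state is a dict: "clock": time; "joints": joint angles; "dq": joint speeds; "joint_efforts": joint torques, N m; "position": TCP position; "ee_rot": TCP orientation; "force": force on the tool from outside, world axes, zero at the start; "ft_torque": the same for the moment, N m; "width": opening from 0.0 (shut) to 1.0 (fully open).
Only numpy, scipy, OpenCV 4.12 (cv2) and the standard library are available. Lean on these libraries where they do the work, as an engineer would, in place of code of your own. Each camera call takes 0.05 s, during which the arm holds its last target.

TASK

Slide the steel worm-drive clamp down over the plugged barbed stub until its band lies flat on the white block, with its housing between the two guide pins. Then turn its red key clockwise until the band is firmly snug on the stub, but do not overtighten it or the plastic is crushed, and let go. Leave the bottles and the filter where they are.

Things in the scene. Friction and masses are not known exactly. Their poses are not given: they have to be found in the camera images.
- stub_foot (a point): foot of the upright barbed stub (white plastic, orange plug in its top) on the top face of the fixed white block; z up the stub, x away from the pins. The block top is 45 mm above the table. Stub diameter 30 mm, barbs to 25 mm up, plug end 16 mm wide at 31 mm up. Two steel guide pins (dia 8, 11 mm high, rounded) stand at x -42, y +-15 mm: 22 mm gap for the housing
- band_center (a point): centre of the loose clamp's steel band, half-way up (7 mm above its underside). Band: outside 46 mm, 14 mm high, bore upright, z up; clear opening 37 mm along x (between two brass shoes), 35 mm along y. The worm housing (dark steel, 30 x 18 x 14 mm) sticks out along this frame's -x, spanning x -23 to -53 mm; the key stands on it at x -40 mm. Starts flat on the table; about 170 g in all
- key_center (a point): centre of the clamp's red thumb key: upright bar 32 mm (its x axis) x 10 mm (y) x 28 mm high (z) on a dia 8 stem; bar spans 38 to 66 mm above the clamp's underside. Turns about vertical; clockwise from above closes the bore 5 mm per rad, 1 to 1.7 rad of slack. The drive is springy: the key winds up first, and on letting go springs back 0.5 to 0.9 rad while the band stays tight. Takes 2 or 3 grasps
- stub: the barbed stub with its plug and the low white land on its +x side; origin and axes as stub_foot. Feel at the key, read with it held still: winds up at about 0.4 N m per rad to a steady 0.21 N m while the band is slack, then climbs again, about 0.3 N m per rad, once the band bears (0.005 N m per N on the stub). Stop near 0.41 N m; under 0.33 is loose, over 0.55 crushes
- shoe: brass pressure shoe inside the band on the housing side, driven along its +x against the stub (a like pad comes from the opposite side); origin at the band's centre on its underside when fully slack, axes as the band's. The land's height on the stub, and so the slack, differs each time by 2.4 mm and cannot be measured, only felt at the key
- bottle_cyan: bystander: cyan-blue ink bottle, dia 68, height 135 mm, origin under its centre
- bottle_pink: bystander: pink ink bottle, dia 68, height 135 mm, origin under its centre
- filter_center (a point): bystander: white disc filter, dia 52, height 32 mm; the point is on its axis 13 mm above its underside
Not all that is in view belongs to the job. Of the things that look like the part that bears band_center, the middle-sized one is meant.

How it is judged:
By the outcome, as a careful person would: the job done as asked, in the order asked, and still so for the second after the job is handed in, with the robot touching nothing.
It also fails if it takes over 72 s, if anything falls off the work surface, if the arm or the gripper's body presses on something with over 40 N, if the wrist force passes 120 N, or if a joint passes its speed limit or range.

## Working session

There is one attempt and no reset: what is moved stays moved. The work goes in short steps, Python scripts to look and compute and a shell command to move; the robot and the scene stay as the last step left them, time stands still between calls to the robot, and variables do not carry over. Pictures are saved under pics/ and viewed, and the job is handed in when it is done.

```bash
ls -la; mkdir -p pics
cat > h.py <<'E'
import numpy as np, cv2
from scipy.spatial.transform import Rotation as R
from cell import sensors, vision, arm, nets
def cam(n):
    m=vision.camera_model(n); K=np.array(m["K"]); a=np.array(m["attitude"],float)
    Rm=a if a.shape==(3,3) else R.from_rotvec(a).as_matrix()
    return K,np.array(m["xyz"]),Rm
def cloud(n,depth):
    K,t,Rm=cam(n); v,u=np.mgrid[:384,:512]
    p=np.stack([(u-K[0,2])/K[0,0]*depth,(v-K[1,2])/K[1,1]*depth,depth],-1)
    return p@Rm.T+t
def proj(n,P):
    K,t,Rm=cam(n); c=(np.array(P)-t)@Rm; q=c@K.T; return q[...,:2]/q[...,2:]
E
python3 - <<'E'
from h import *
s=sensors.observe(); print(s)
for n in("side","top"):
    print(n,vision.camera_model(n))
    im,d=vision.get_image(n); cv2.imwrite(f"pics/{n}0.png",im); np.savez(f"{n}0.npz",im=im,d=d)
    for l in("band_center","key_center","stub","bottle_cyan","bottle_pink","filter_center","shoe"):
        for r in nets.cut_out(l,n): 
            P=cloud(n,d)[r["region"]&(d>0)]
            print(n,l,round(r["score"],2),np.round(r["uv"]),r["region"].sum(),np.round(np.median(P,0),3),np.round(np.percentile(P,2,0),3),np.round(np.percentile(P,98,0),3))
E
```

```text
total 12
drwxr-xr-x  3 agent agent 4096 Dec  7 05:07 .
drwxr-xr-x 23 root  root  4096 Dec  7 05:07 ..
drwxr-xr-x  2 agent agent 4096 Dec  7 05:07 pics
{'clock': 0.0, 'joints': array([-1.25164935,  0.43523336,  0.02496387,  1.57408017, -0.01163011,
        1.13395809, -0.07511643]), 'dq': array([ 1.14455526e-03,  2.17573778e-03,  9.04350683e-05, -8.86432264e-04,
       -2.43553248e-03,  7.91792482e-04,  6.44521978e-04]), 'joint_efforts': array([ 7.73341289e-04, -6.67853951e+01,  9.85158384e-01, -3.14451993e+01,
       -6.06325851e-02,  4.28126310e-02,  1.28104075e-04]), 'position': array([0.25569024, 0.56979079, 0.23994492]), 'ee_rot': array([-6.57673901e-01, -3.07176203e+00,  2.38579164e-03]), 'force': array([-0.43270248, -0.05434676, -0.46209176]), 'ft_torque': array([ 0.02148841, -0.02954536, -0.02019606]), 'width': 0.9981096021721351}
side {'K': array([[369.45634252,   0.        , 250.9751047 ],
       [  0.        , 369.45634252, 190.02226706],
       [  0.        ,   0.        ,   1.        ]]), 'xyz': array([0.301528  , 0.47898035, 0.53979361]), 'attitude': array([-0.76702586, 
[... 1712 characters left out ...]
 0.39 [392. 209.] 268 [ 0.549 -0.211  0.07 ] [ 0.535 -0.237  0.045] [ 0.565 -0.2    0.078]
top key_center 0.83 [118. 200.] 380 [0.579 0.311 0.079] [ 0.56   0.306 -0.   ] [0.613 0.359 0.091]
top stub 0.48 [391. 206.] 274 [ 0.548 -0.209  0.07 ] [ 0.535 -0.227  0.045] [ 0.565 -0.2    0.078]
top bottle_cyan 0.66 [213. 139.] 1235 [0.689 0.123 0.095] [0.67  0.097 0.014] [0.721 0.157 0.137]
top bottle_cyan 0.66 [394. 207.] 273 [ 0.549 -0.21   0.07 ] [ 0.535 -0.234  0.045] [ 0.567 -0.2    0.078]
top bottle_pink 0.62 [335. 143.] 1324 [ 0.674 -0.104  0.094] [ 0.654 -0.139  0.01 ] [ 0.709 -0.08   0.137]
top filter_center 0.8 [271. 160.] 455 [0.664 0.008 0.019] [ 0.643 -0.014  0.013] [0.69  0.03  0.033]
```

Run:
```python
import cv2
a=cv2.imread("pics/top0.png");b=cv2.imread("pics/side0.png")
cv2.imwrite("pics/c_top.png",cv2.resize(a[120:300,80:280],None,fx=4,fy=4,interpolation=2)[:600,:800])
cv2.imwrite("pics/c_side.png",cv2.resize(b[220:370,120:320],None,fx=4,fy=4,interpolation=2))
cv2.imwrite("pics/c_stub.png",cv2.resize(a[160:260,340:440],None,fx=6,fy=6,interpolation=2))
```

```text
(no output)
```

View pics/top0.png

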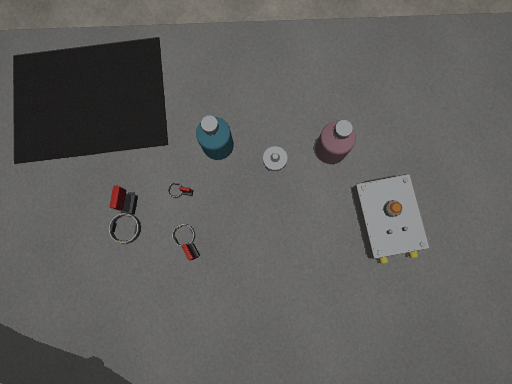

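View pics/side0.png

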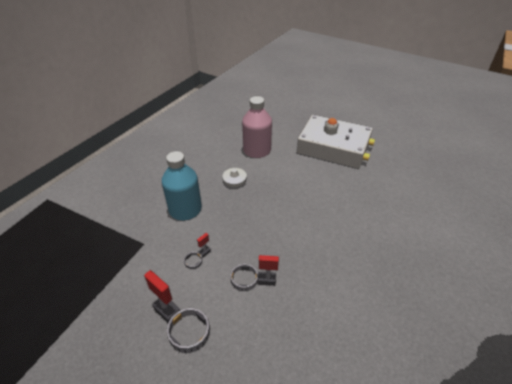

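```bash
ls pics
```

```text
c_side.png
c_stub.png
c_top.png
side0.png
top0.png
```

View crops.

Three clamps: the large one is at top-view (122,215) with its key top at 91 mm, the small one at (180,190) with its key top at 47 mm. The middle one has its ring at (184,236) and key at (190,252), and its key top at 67 mm matches the 66 mm given. The stub with the orange plug is at (396,208), with the pins toward the image bottom.

View pics/c_top.png

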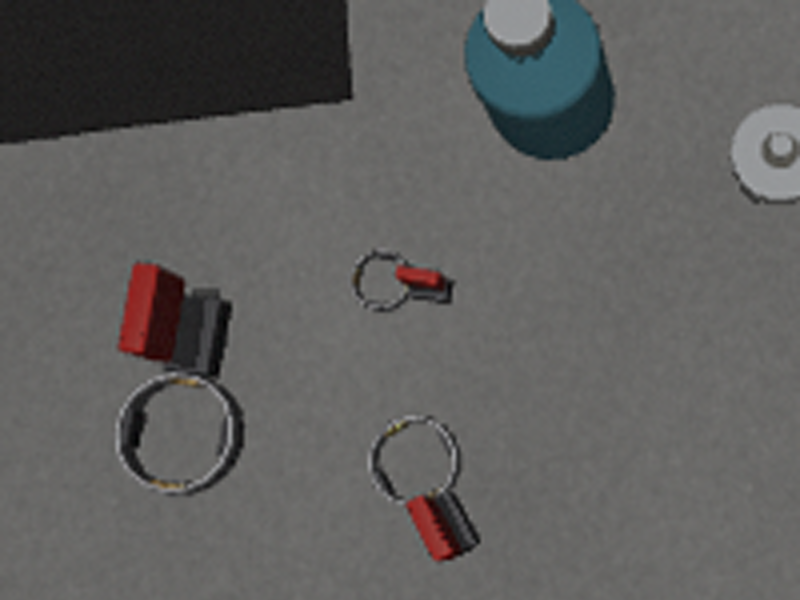

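View pics/c_stub.png

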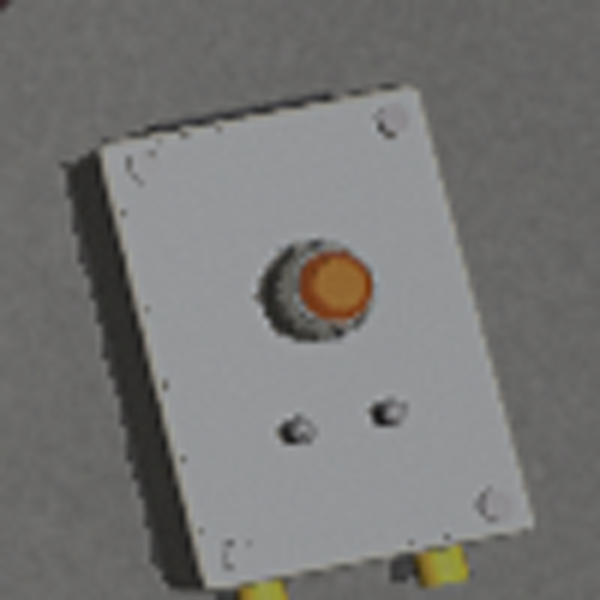

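View pics/c_side.png

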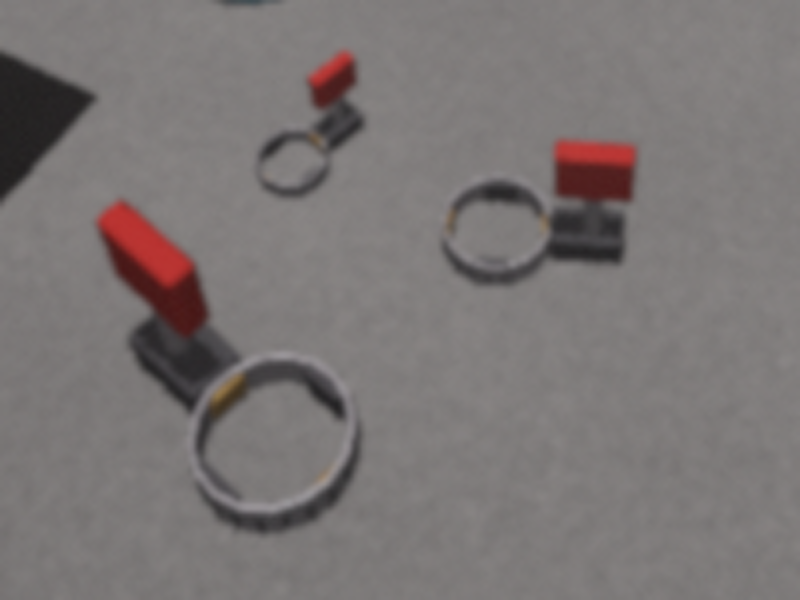

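Run:
```python
from h import *
for n in("top","side"):
    z=np.load(f"{n}0.npz"); im=z["im"];d=z["d"];P=cloud(n,d)
    # mid clamp
    m=(d>0)&(P[...,0]>.44)&(P[...,0]<.56)&(P[...,1]>.14)&(P[...,1]<.25)&(P[...,2]>.005)
    r=m&(P[...,2]<.025)&(P[...,2]>.009)
    k=m&(P[...,2]>.045)
    print(n,"low",r.sum(),"key",k.sum(),np.round(P[k].mean(0),4),np.round(P[k].max(0),4),np.round(P[k].min(0),4))
    # red
    b=im.astype(int); red=(b[...,2]>110)&(b[...,1]<70)&m
    print("red",P[red].mean(0).round(4))
    ct=P[k&(P[...,2]>.06)][:,:2]; print("key top",len(ct),ct.mean(0).round(4),np.linalg.svd(ct-ct.mean(0))[2].round(3),cv2.minAreaRect((ct*1000).astype(np.float32)))
    # stub region
    s=(d>0)&(P[...,0]>.42)&(P[...,0]<.65)&(P[...,1]>-.3)&(P[...,1]<-.12)
    bt=s&(abs(P[...,2]-.045)<.004)
    print("block",bt.sum(),np.median(P[bt][:,2]),cv2.minAreaRect((P[bt][:,:2]*1000).astype(np.float32)))
    tp=s&(P[...,2]>.068); print("plug",tp.sum(),P[tp].mean(0).round(4),P[tp].max(0).round(4),P[tp].min(0).round(4))
    tp=s&(P[...,2]>.0505)&(P[...,2]<.062)
    for q in P[tp].round(3)[:60]: print(q,end=' ')
    print()
    tab=(d>0)&(abs(P[...,2])<.01);print("table z",np.median(P[tab][:,2]))
```

```text
top low 170 key 120 [0.4754 0.1795 0.063 ] [0.4897 0.1919 0.0686] [0.4609 0.1697 0.045 ]
red [0.4751 0.181  0.0662]
key top 96 [0.4755 0.1804] [[-0.869 -0.495]
 [-0.495  0.869]] ((475.4400634765625, 180.98849487304688), (31.918310165405273, 10.288970947265625), 29.4266300201416)
block 3988 0.045417337478803554 ((537.9826049804688, -216.07449340820312), (149.8536376953125, 109.84663391113281), 9.45189094543457)
plug 157 [ 0.5488 -0.2131  0.0739] [ 0.564  -0.2017  0.079 ] [ 0.5352 -0.226   0.068 ]
[ 0.566 -0.211  0.058] [ 0.565 -0.212  0.061] [ 0.565 -0.207  0.051] [ 0.564 -0.207  0.057] [ 0.564 -0.209  0.058] [ 0.561 -0.205  0.052] [ 0.56  -0.204  0.059] [ 0.558 -0.202  0.059] [ 0.556 -0.201  0.057] [ 0.556 -0.202  0.06 ] [ 0.555 -0.202  0.054] [ 0.552 -0.2    0.059] [ 0.552 -0.201  0.061] [ 0.551 -0.2    0.052] [ 0.55  -0.2    0.059] [ 0.549 -0.2    0.052] [ 0.548 -0.2    0.058] [ 0.548 -0.201  0.062] [ 0.547 -0.201  0.053] [ 0.546 -0.201  0.06 ] [ 0.545 -0.201  0.055] [ 0.544 -0.201  0.06 ] [ 0.543 -0.202  0.057] [ 0.542 -0.203  0.06 ] [ 0.541 -0.203  0.053] [ 0.541 -0.204  0.056] [
[... 2022 characters left out ...]
] [ 0.539 -0.207  0.06 ] [ 0.537 -0.208  0.06 ] [ 0.536 -0.212  0.058] [ 0.514 -0.236  0.052] [ 0.51  -0.232  0.055] [ 0.509 -0.237  0.053] [ 0.558 -0.201  0.054] [ 0.556 -0.201  0.054] [ 0.553 -0.2    0.056] [ 0.551 -0.201  0.056] [ 0.548 -0.2    0.058] [ 0.545 -0.2    0.059] [ 0.544 -0.202  0.058] [ 0.542 -0.204  0.058] [ 0.54  -0.204  0.059] [ 0.539 -0.207  0.057] [ 0.537 -0.209  0.056] [ 0.536 -0.213  0.054] [ 0.512 -0.231  0.053] [ 0.511 -0.235  0.051] [ 0.508 -0.235  0.052] [ 0.557 -0.201  0.051] [ 0.555 -0.201  0.052] [ 0.553 -0.201  0.052] [ 0.55  -0.2    0.055] [ 0.548 -0.2    0.055] [ 0.546 -0.201  0.055] [ 0.544 -0.202  0.055] [ 0.542 -0.205  0.054] 
table z -0.0005627941525369051
```

Run:
```python
from h import *
from scipy.optimize import least_squares
A={}
for n in("top","side"):
    z=np.load(f"{n}0.npz"); d=z["d"];P=cloud(n,d); P[...,2]-= .0005 if n=="top" else -.00056
    A[n]=P[d>0]
def fitc(Q,r,x0):
    f=lambda p:np.hypot(Q[:,0]-p[0],Q[:,1]-p[1])-r
    s=least_squares(f,x0,loss="soft_l1",f_scale=.001); return s.x,np.median(abs(s.fun))
def sel(n,x,y,z):
    P=A[n];return P[(P[:,0]>x[0])&(P[:,0]<x[1])&(P[:,1]>y[0])&(P[:,1]<y[1])&(P[:,2]>z[0])&(P[:,2]<z[1])]
for n in A:
    Q=sel(n,(.483,.54),(.19,.24),(.0115,.017)); 
    print(n,"ring mid r22.3",len(Q),fitc(Q,.0222,[.51,.2]),"free",least_squares(lambda p:np.hypot(Q[:,0]-p[0],Q[:,1]-p[1])-p[2],[.51,.2,.023],loss="soft_l1",f_scale=.001).x)
    Q=sel(n,(.53,.57),(-.235,-.19),(.049,.064)); print(" stub r15",len(Q),fitc(Q,.015,[.55,-.215]))
    Q=sel(n,(.53,.57),(-.235,-.19),(.0745,.085)); print(" plug",len(Q),Q[:,:2].mean(0),cv2.minEnclosingCircle((Q[:,:2]*1000).astype(np.float32)))
    for y in((-.245,-.228),(-.218,-.198)):
        Q=sel(n,(.495,.52),y,(.0495,.06)); print(" pin",len(Q),Q[:,:2].mean(0))
    Q=sel(n,(.45,.495),(.15,.21),(.0035,.03)); print(" housing",len(Q),cv2.minAreaRect((Q[:,:2]*1000).astype(np.float32)))
s=sensors.observe(); print(R.from_rotvec(s["ee_rot"]).as_matrix().round(3))
```

```text
top ring mid r22.3 54 (array([0.51028763, 0.19913623]), np.float64(0.0008012278594686385)) free [0.51056958 0.20022687 0.02132371]
 stub r15 49 (array([ 0.5503572 , -0.21524389]), np.float64(0.0003256078354080538))
 plug 67 [ 0.5499661  -0.21399568] ((550.4476928710938, -213.9236602783203), 9.312623023986816)
 pin 17 [ 0.5103224  -0.23584886]
 pin 14 [ 0.50581061 -0.20628716]
 housing 85 ((476.1036682128906, 187.64993286132812), (53.47100830078125, 35.0841064453125), 53.689979553222656)
side ring mid r22.3 107 (array([0.51058425, 0.19948448]), np.float64(0.0009837398502080853)) free [0.51059618 0.19965363 0.02204413]
 stub r15 80 (array([ 0.55126352, -0.21527475]), np.float64(0.0006301066349537077))
 plug 27 [ 0.54971854 -0.21381769] ((550.1494750976562, -214.59246826171875), 9.304661750793457)
 pin 11 [ 0.51155637 -0.23431016]
 pin 13 [ 0.5065583  -0.20420929]
 housing 263 ((481.79833984375, 186.24871826171875), (43.380306243896484, 22.989774703979492), 43.104736328125)
[[-0.912  0.409  0.   ]
 [ 0.409  0.912  0.   ]
 [-0.     0.    -1.   ]]
```

```bash
python3 -m handwheel '[{"tx":-36,"ty":-26.5,"tz":10,"wz":-53,"claw":0.5},{"tx":-36,"ty":-26.5,"tz":10,"wz":-53,"claw":0.5},{"tx":-36,"ty":-26.5,"tz":10,"wz":-53,"claw":0.5},{"tx":-36,"ty":-26.5,"tz":10,"wz":-53,"claw":0.5},{"tx":-36,"ty":-26.5,"tz":10,"wz":-53,"claw":0.5},{"tx":-36,"ty":-26.5,"tz":10,"wz":-53,"claw":0.5},{"tx":-36,"ty":-26.5,"tz":10,"wz":-53,"claw":0.5},{"tx":-36,"ty":-26.5,"tz":10,"wz":-53,"claw":0.5},{"tx":-36,"ty":-26.5,"tz":10,"wz":-53,"claw":0.5},{"tx":-36,"ty":-26.5,"tz":10,"wz":-53,"claw":0.5},{"tx":-36,"ty":-26.5,"tz":10,"wz":-53,"claw":0.5},{"tx":-36,"ty":-26.5,"tz":10,"wz":-53,"claw":0.5}]' 20
cat >> h.py <<'E'
def st():
    s=sensors.observe(); M=R.from_rotvec(s["ee_rot"]).as_matrix()
    print("t",round(s["clock"],2),"p",s["position"].round(4),"yaw_y",round(np.degrees(np.arctan2(M[1,1],M[0,1])),2),"z",M[:,2].round(3),"F",s["force"].round(2),"T",s["ft_torque"].round(3),"w",round(s["width"]*92,1),"j",s["joints"].round(2))
    return s,M
def go(P,yaw_y=None):
    s,M=st(); d=(np.array(P)-s["position"])@M*100; print("shift cm",d.round(2), "" if yaw_y is None else ("wz",round(-(yaw_y-np.degrees(np.arctan2(M[1,1],M[0,1]))),2)))
E
python3 -c "
from h import *
go([.4755,.1812,.05],119)"
```

```text
t 0.8 p [0.2559 0.5702 0.2408] yaw_y 65.83 z [ 0.  0. -1.] F [ 0.2  -0.77 -0.25] T [-0.009  0.058  0.004] w 92.4 j [-1.25  0.43  0.03  1.57 -0.01  1.13 -0.08]
shift cm [-35.96 -26.5   19.08] ('wz', np.float64(-53.17))invalid input
```

```bash
python3 -m handwheel '[{"tx":-3.0,"ty":-2.2,"tz":0.8,"wx":0.0,"wy":0.0,"wz":-5.0,"claw":0.5}]' 20; python3 -c "
from h import *
go([.4755,.1812,.05],119)"
```

```text
clock: 0.88
position: [0.2691, 0.544, 0.2337]
ee_rot: [-0.512, -3.097, -0.009]
force: [-0.9, 0.3, -0.6]
width: 0.966
t 0.88 p [0.2691 0.544  0.2337] yaw_y 71.22 z [-0.002  0.006 -1.   ] F [-0.87  0.29 -0.65] T [ 0.008  0.001 -0.009] w 88.9 j [-1.2   0.41  0.    1.63 -0.01  1.1   0.05]
shift cm [-31.29 -27.8   18.1 ] ('wz', np.float64(-47.78))
```

```bash
python3 -m handwheel '[{"tx":-30.7,"ty":-27.1,"tz":9.0,"wx":0,"wy":0,"wz":-48,"claw":0.5},{"tx":-30.7,"ty":-27.1,"tz":9.0,"wx":0,"wy":0,"wz":-48,"claw":0.5},{"tx":-30.7,"ty":-27.1,"tz":9.0,"wx":0,"wy":0,"wz":-48,"claw":0.5},{"tx":-30.7,"ty":-27.1,"tz":9.0,"wx":0,"wy":0,"wz":-48,"claw":0.5},{"tx":-30.7,"ty":-27.1,"tz":9.0,"wx":0,"wy":0,"wz":-48,"claw":0.5},{"tx":-30.7,"ty":-27.1,"tz":9.0,"wx":0,"wy":0,"wz":-48,"claw":0.5},{"tx":-30.7,"ty":-27.1,"tz":9.0,"wx":0,"wy":0,"wz":-48,"claw":0.5},{"tx":-30.7,"ty":-27.1,"tz":9.0,"wx":0,"wy":0,"wz":-48,"claw":0.5},{"tx":-30.7,"ty":-27.1,"tz":9.0,"wx":0,"wy":0,"wz":-48,"claw":0.5},{"tx":-30.7,"ty":-27.1,"tz":9.0,"wx":0,"wy":0,"wz":-48,"claw":0.5},{"tx":-30.7,"ty":-27.1,"tz":9.0,"wx":0,"wy":0,"wz":-48,"claw":0.5},{"tx":-30.7,"ty":-27.1,"tz":9.0,"wx":0,"wy":0,"wz":-48,"claw":0.5}]' 20; python3 -c "
from h import *
go([.4755,.1812,.05],119)"
```

```text
clock: 1.88
position: [0.4767, 0.1771, 0.1422]
ee_rot: [0.772, -3.045, 0.003]
force: [-0.0, 1.2, 0.8]
width: 0.501
t 1.88 p [0.4767 0.1771 0.1422] yaw_y 118.45 z [-0.    -0.002 -1.   ] F [-0.03  1.16  0.77] T [0.105 0.048 0.03 ] w 46.1 j [-0.42  0.36 -0.05  1.97  0.03  0.81  1.58]
shift cm [-0.1   0.43  9.22] ('wz', np.float64(-0.55))
```

```bash
python3 -m handwheel '[{"tx":0,"ty":0,"tz":3,"wx":0,"wy":0,"wz":0,"claw":0.4},{"tx":0,"ty":0,"tz":5,"wx":0,"wy":0,"wz":0,"claw":0.4},{"tx":0,"ty":0,"tz":5,"wx":0,"wy":0,"wz":0,"claw":0.4},{"tx":0,"ty":0,"tz":5,"wx":0,"wy":0,"wz":0,"claw":0.4}]' 20; python3 -c "
from h import *
go([.4755,.1812,.05],119)
for n in('side','top'):
    im,d=vision.get_image(n); cv2.imwrite(f'pics/{n}1.png',im)
im=cv2.imread('pics/side1.png'); cv2.imwrite('pics/c1.png',cv2.resize(im[150:330,180:380],None,fx=3,fy=3))
"
```

```text
clock: 2.22
position: [0.4743, 0.182, 0.0925]
ee_rot: [0.784, -3.04, -0.0]
force: [0.3, 0.3, 0.1]
width: 0.404
t 2.22 p [0.4743 0.182  0.0925] yaw_y 118.91 z [-0.002 -0.    -1.   ] F [0.28 0.28 0.09] T [0.07  0.046 0.053] w 37.2 j [-0.43  0.43 -0.05  2.02  0.03  0.7   1.57]
shift cm [-0.08 -0.13  4.25] ('wz', np.float64(-0.09))
```

View pics/c1.png

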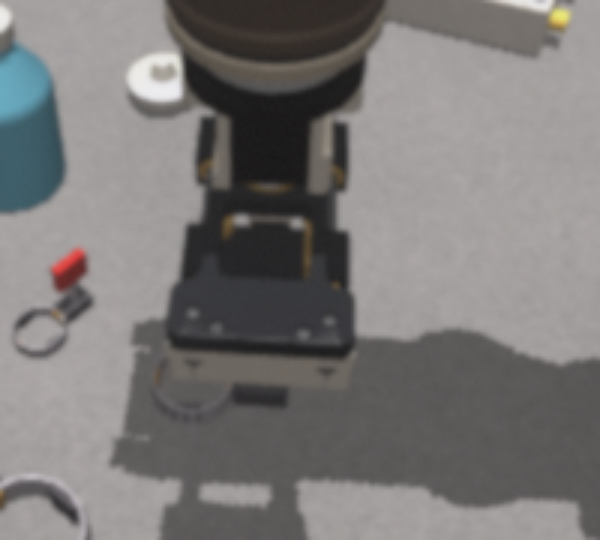

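The gripper is over the middle clamp (ring visible below it, crop (195,390)) and the key is between the fingers. Going down and closing.

```bash
python3 -m handwheel '[{"tx":0,"ty":-0.1,"tz":2,"wx":0,"wy":0,"wz":0,"claw":0.4},{"tx":0,"ty":-0.1,"tz":4.2,"wx":0,"wy":0,"wz":0,"claw":0.4},{"tx":0,"ty":-0.1,"tz":4.2,"wx":0,"wy":0,"wz":0,"claw":0.4},{"tx":0,"ty":-0.1,"tz":4.2,"wx":0,"wy":0,"wz":0,"claw":0.4}]' 30; python3 -c "
from h import *
go([.4755,.1812,.05],119)"
python3 -m handwheel '[{"tx":0,"ty":0,"tz":0,"wx":0,"wy":0,"wz":0,"claw":0.2},{"tx":0,"ty":0,"tz":0,"wx":0,"wy":0,"wz":0,"claw":0.0},{"tx":0,"ty":0,"tz":0,"wx":0,"wy":0,"wz":0,"claw":0.0},{"tx":0,"ty":0,"tz":0,"wx":0,"wy":0,"wz":0,"claw":0.0},{"tx":0,"ty":0,"tz":0,"wx":0,"wy":0,"wz":0,"claw":0.0},{"tx":0,"ty":0,"tz":0,"wx":0,"wy":0,"wz":0,"claw":0.0}]' 30;  python3 -c "
from h import *
st()"
```

```text
clock: 2.65
position: [0.4756, 0.1805, 0.0513]
ee_rot: [0.783, -3.042, 0.0]
force: [0.0, 0.1, 0.1]
width: 0.403
t 2.65 p [0.4756 0.1805 0.0513] yaw_y 118.85 z [-0.001 -0.    -1.   ] F [0.03 0.11 0.07] T [ 0.028  0.002 -0.016] w 37.0 j [-0.43  0.5  -0.05  2.05  0.04  0.6   1.57]
shift cm [-0.03  0.07  0.13] ('wz', np.float64(-0.15))
clock: 3.15
position: [0.4761, 0.1803, 0.0513]
ee_rot: [-0.782, 3.042, 0.0]
force: [-0.8, -1.0, 5.9]
width: 0.108
t 3.15 p [0.4761 0.1803 0.0513] yaw_y 118.82 z [ 0.001  0.    -1.   ] F [-0.77 -1.01  5.94] T [-0.047  0.271  0.013] w 9.9 j [-0.43  0.5  -0.05  2.05  0.04  0.6   1.57]
```

```bash
python3 -m handwheel '[{"tx":0,"ty":0,"tz":-1,"wx":0,"wy":0,"wz":0,"claw":0.0},{"tx":0,"ty":0,"tz":-3,"wx":0,"wy":0,"wz":0,"claw":0.0},{"tx":0,"ty":0,"tz":-6,"wx":0,"wy":0,"wz":0,"claw":0.0},{"tx":0,"ty":0,"tz":-9,"wx":0,"wy":0,"wz":0,"claw":0.0},{"tx":0,"ty":0,"tz":-11,"wx":0,"wy":0,"wz":0,"claw":0.0},{"tx":0,"ty":0,"tz":-11,"wx":0,"wy":0,"wz":0,"claw":0.0},{"tx":0,"ty":0,"tz":-11,"wx":0,"wy":0,"wz":0,"claw":0.0}]' 30;  python3 -c "
from h import *
k=np.array([.5506,-.2150])-.040*np.array([np.cos(np.radians(9.5)),np.sin(np.radians(9.5))]); print(k)
go([*k,.16],118.9-18.5)
for n in('side','top'):
    im,d=vision.get_image(n); cv2.imwrite(f'pics/{n}2.png',im); np.savez(f'{n}2.npz',im=im,d=d)
im=cv2.imread('pics/side2.png'); cv2.imwrite('pics/c2.png',cv2.resize(im[150:350,160:360],None,fx=3,fy=3))
"
```

```text
clock: 3.73
position: [0.4762, 0.1804, 0.162]
ee_rot: [-0.781, 3.04, 0.001]
force: [-0.5, -0.1, -1.9]
width: 0.107
[ 0.51114858 -0.2216019 ]
t 3.73 p [0.4762 0.1804 0.162 ] yaw_y 118.82 z [ 0.002  0.001 -1.   ] F [-0.52 -0.09 -1.87] T [ 0.07   0.074 -0.025] w 9.9 j [-0.43  0.34 -0.05  1.95  0.02  0.86  1.58]
shift cm [ 16.32 -36.91   0.16] ('wz', np.float64(18.42))
```

View pics/c2.png

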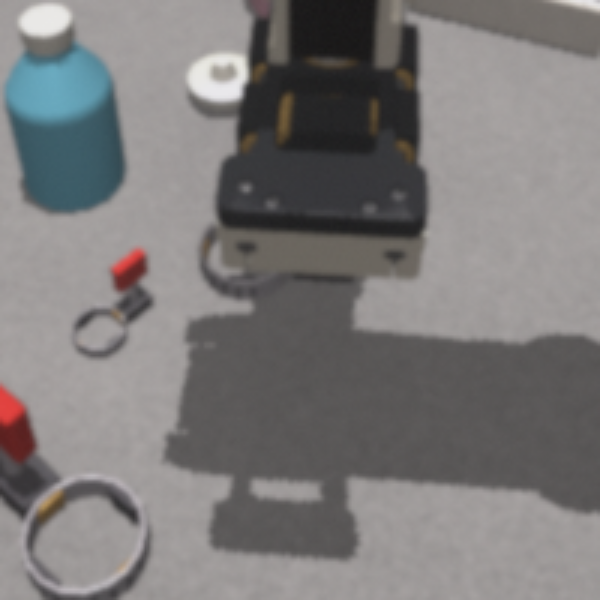

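```bash
python3 -m handwheel '[{"tx":1.3,"ty":-3,"tz":0,"wx":0,"wy":0,"wz":3,"claw":0.0},{"tx":2.9,"ty":-6.6,"tz":0,"wx":0,"wy":0,"wz":5,"claw":0.0},{"tx":4.6,"ty":-10.4,"tz":0,"wx":0,"wy":0,"wz":7,"claw":0.0},{"tx":6.3,"ty":-14.2,"tz":0,"wx":0,"wy":0,"wz":9,"claw":0.0},{"tx":8,"ty":-18,"tz":0,"wx":0,"wy":0,"wz":11,"claw":0.0},{"tx":9.6,"ty":-21.8,"tz":0,"wx":0,"wy":0,"wz":13,"claw":0.0},{"tx":11.3,"ty":-25.6,"tz":0,"wx":0,"wy":0,"wz":15,"claw":0.0},{"tx":13,"ty":-29.4,"tz":0,"wx":0,"wy":0,"wz":17,"claw":0.0},{"tx":14.5,"ty":-32.8,"tz":0,"wx":0,"wy":0,"wz":18.4,"claw":0.0},{"tx":15.6,"ty":-35.4,"tz":0,"wx":0,"wy":0,"wz":18.4,"claw":0.0},{"tx":16.3,"ty":-36.9,"tz":0,"wx":0,"wy":0,"wz":18.4,"claw":0.0},{"tx":16.3,"ty":-36.9,"tz":0,"wx":0,"wy":0,"wz":18.4,"claw":0.0}]' 30
python3 -m handwheel '[{"tx":0,"ty":0,"tz":0,"wx":0,"wy":0,"wz":0,"claw":0.0},{"tx":0,"ty":0,"tz":0,"wx":0,"wy":0,"wz":0,"claw":0.0},{"tx":0,"ty":0,"tz":0,"wx":0,"wy":0,"wz":0,"claw":0.0},{"tx":0,"ty":0,"tz":0,"wx":0,"wy":0,"wz":0,"claw":0.0}]' 30;  python3 -c "
from h import *
go([.5111,-.2216,.16],100.4)
for n in('side','top'):
    im,d=vision.get_image(n); cv2.imwrite(f'pics/{n}3.png',im); np.savez(f'{n}3.npz',im=im,d=d)
    r=nets.cut_out('band_center',n); print([(q['score'],q['uv']) for q in r])
a=cv2.imread('pics/side3.png')[60:210,250:400]; b=cv2.imread('pics/top3.png')[140:290,330:480]
cv2.imwrite('pics/c3.png',cv2.resize(np.hstack([a,b]),None,fx=2.6,fy=3.6))
"
```

```text
clock: 4.83
position: [0.5092, -0.2266, 0.1591]
ee_rot: [0.276, -3.126, 0.003]
force: [-0.4, -1.1, -1.3]
width: 0.106
clock: 5.17
position: [0.5109, -0.2202, 0.1604]
ee_rot: [0.289, -3.128, -0.001]
force: [0.4, 0.6, -2.1]
width: 0.102
t 5.17 p [ 0.5109 -0.2202  0.1604] yaw_y 100.55 z [-0.001  0.001 -1.   ] F [ 0.43  0.56 -2.15] T [ 0.077  0.052 -0.066] w 9.4 j [ 0.2   0.41  0.15  1.85 -0.08  0.89  2.14]
shift cm [ 0.01 -0.14  0.04] ('wz', np.float64(0.15))
[(0.92, [169.9, 311.2]), (0.9, [341.6, 105.9]), (0.59, [197.4, 254.4])]
[(0.86, [123.1, 206.8]), (0.79, [403.9, 217.5]), (0.44, [181.9, 189.6])]
```

View pics/c3.png

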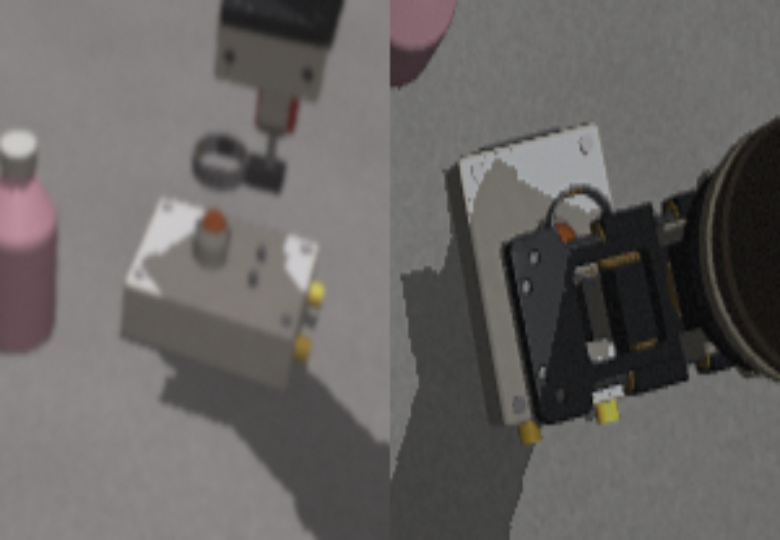

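```bash
cat > ring.py <<'E'
from h import *
from scipy.optimize import least_squares
import sys
def ring(tag,exp,n):
    z=np.load(f"{n}{tag}.npz"); d=z["d"];P=cloud(n,d); P[...,2]-= .0005 if n=="top" else -.00056
    P=P[d>0]; ex=np.array(exp) # expected ring centre at underside
    Q=P[(np.hypot(*(P[:,:2]-ex[:2]).T)<.032)&(P[:,2]>ex[2]-.006)&(P[:,2]<ex[2]+.024)]
    c=(Q-ex)
    # cylinder shell fit with outer radius .023: centre xy at zmid
    return Q,c
def fit(tag,exp,ux):
    for n in("top","side"):
        Q,c=ring(tag,exp,n); ux2=np.array([np.cos(ux),np.sin(ux)])
        ax=c[:,:2]@ux2
        m=(ax>-.018)
        Q=Q[m]
        f=lambda p:np.hypot(Q[:,0]-p[0],Q[:,1]-p[1])-.0222
        s=least_squares(f,exp[:2],loss="soft_l1",f_scale=.001)
        # top z in near & far halves
        a=(Q[:,:2]-s.x)@ux2; b=(Q[:,:2]-s.x)@np.array([-ux2[1],ux2[0]])
        print(n,len(Q),"centre",s.x.round(4),"res",np.median(abs(s.fun)).round(4),"zmax far",np.sort(Q[a>.01][:,2])[-4:].round(4),"near",np.sort(Q[(a<0)][:,2])[-4:].round(4),"zmin",np.sort(Q[a>.01][:,2])[:3].round(4),"left/right",np.sort(Q[b>.01][:,2])[-3:].round(4),np.sort(Q[b<-.01][:,2])[-3:].round(4))
E
python3 - <<'E'
from ring import *
yaw=np.radians(100.55-90.3)
k=np.array([.5109,-.2202]); fit(3,[*(k+.04*np.array([np.cos(yaw),np.sin(yaw)])),.109],yaw)
E
```

```text
top 100 centre [ 0.5486 -0.2116] res 0.0007 zmax far [0.1241 0.1242 0.1245 0.1245] near [] zmin [0.109  0.1094 0.1104] left/right [0.1239 0.124  0.1241] [0.1242 0.1245 0.1245]
side 230 centre [ 0.5497 -0.2108] res 0.0011 zmax far [0.1231 0.1232 0.1236 0.124 ] near [0.1229 0.1231 0.1233 0.1244] zmin [0.109  0.1092 0.1098] left/right [0.1229 0.1229 0.1231] [0.1233 0.1236 0.1244]
```

Run:
```python
from h import *
for tag,c,zr in((3,np.array([.5496,-.2110]),(.107,.1225)),(0,np.array([.5106,.1996]),(.004,.0135))):
    z=np.load(f"side{tag}.npz"); d=z["d"];P=cloud("side",d); P[...,2]+=.00056
    P=P[d>0]
    a0=np.radians(10 if tag==3 else 28.5)
    for it in range(3):
        u=np.array([np.cos(a0),np.sin(a0)]);v=np.array([-u[1],u[0]])
        a=(P[:,:2]-c)@u;b=(P[:,:2]-c)@v
        m=(a<-.025)&(a>-.056)&(abs(b)<.016)&(P[:,2]>zr[0])&(P[:,2]<zr[1])
        # +y face (toward camera)
        f=m&(a<-.028)&(a>-.050)&(b>.004)
        if f.sum()<8: break
        A=np.c_[a[f],np.ones(f.sum())]
        w=np.polyfit(a[f],b[f],1); 
        r=abs(b[f]-np.polyval(w,a[f])); g=r<.0015; w=np.polyfit(a[f][g],b[f][g],1)
        print(tag,"face pts",f.sum(),"yaw",np.degrees(a0+np.arctan(w[0])).round(2),"b at -40",np.polyval(w,-.04).round(4),"amin",np.sort(a[m])[:5].round(4))
        a0+=np.arctan(w[0])
# block/pin orientation from edges
for n in("top","side"):
    z=np.load(f"{n}0.npz"); d=z["d"];P=cloud(n,d);P=P[d>0]
    bt=P[(abs(P[:,2]-.045)<.003)&(P[:,0]>.42)&(P[:,0]<.65)&(P[:,1]>-.3)&(P[:,1]<-.12)][:,:2]
    for ang in [0]:
        best=[]
        for t in np.radians(np.arange(7,13,.25)):
            u=np.array([np.cos(t),np.sin(t)]);v=np.array([-u[1],u[0]])
            q=np.percentile(bt@u,[.3,99.7]);w=np.percentile(bt@v,[.3,99.7]); best.append(((q[1]-q[0])*(w[1]-w[0]),np.degrees(t),(u*q.mean()+v*w.mean()).round(4)))
        print(n,min(best,key=lambda x:x[0]))
```

```text
3 face pts 60 yaw 8.31 b at -40 0.0073 amin [-0.0525 -0.0525 -0.0524 -0.0523 -0.0521]
3 face pts 58 yaw 8.15 b at -40 0.0061 amin [-0.0526 -0.0525 -0.0523 -0.0522 -0.052 ]
3 face pts 57 yaw 8.15 b at -40 0.006 amin [-0.0526 -0.0525 -0.0523 -0.0522 -0.0519]
0 face pts 49 yaw 28.95 b at -40 0.0087 amin [-0.0518 -0.0517 -0.0508 -0.0507 -0.0507]
0 face pts 50 yaw 28.95 b at -40 0.009 amin [-0.0518 -0.0518 -0.0508 -0.0507 -0.0506]
0 face pts 50 yaw 28.95 b at -40 0.009 amin [-0.0518 -0.0518 -0.0508 -0.0507 -0.0506]
top (np.float64(0.016045703248048222), np.float64(9.25), array([ 0.5379, -0.2164]))
side (np.float64(0.016053407360981035), np.float64(9.25), array([ 0.5383, -0.2155]))
```

```bash
cat > cl.py <<'E'
from h import *
from scipy.optimize import least_squares
def fitclamp(tag,c0,yaw0,zb,cams=("side","top"),off=None):
    """c0 ring centre, zb underside z"""
    Qs=[]
    for n in cams:
        z=np.load(f"{n}{tag}.npz"); d=z["d"];P=cloud(n,d); P[...,2]-= .0005 if n=="top" else -.00056
        P=P[d>0]; u=np.array([np.cos(yaw0),np.sin(yaw0)]);v=np.array([-u[1],u[0]])
        a=(P[:,:2]-c0)@u;b=(P[:,:2]-c0)@v;h=P[:,2]-zb
        m=(h>.002)&(h<.016)&(((np.hypot(a,b)<.030)&(a>-.022))|((a<-.024)&(a>-.058)&(abs(b)<.014)))
        if off is not None: m&=np.hypot(*(P[:,:2]-off).T)>.0175
        Qs.append(P[m])
    def resid(p,Q):
        u=np.array([np.cos(p[2]),np.sin(p[2])]);v=np.array([-u[1],u[0]])
        a=(Q[:,:2]-p[:2])@u;b=(Q[:,:2]-p[:2])@v;h=Q[:,2]-zb
        r=np.hypot(a,b); ring=np.maximum(abs(r-.0222)-.0008,0)
        dx=abs(a+.038)-.015;dy=abs(b)-.009;dz=abs(h-.007)-.007
        dd=np.stack([dx,dy,dz]); box=np.where((dd<=0).all(0),-dd.max(0),np.linalg.norm(np.maximum(dd,0),axis=0))
        return np.minimum(ring,box)
    for k,Q in list(zip(cams,Qs))+[("both",np.vstack(Qs))]:
        best=None
        for dy in(-6,-3,0,3,6):
            s=least_squares(resid,[*c0,yaw0+np.radians(dy)],args=(Q,),loss="soft_l1",f_scale=.0007)
            if best is None or s.cost<best.cost: best=s
        print(tag,k,len(Q),"c",best.x[:2].round(4),"yaw",np.degrees(best.x[2]).round(2),"med",np.median(best.fun).round(5),"p90",np.percentile(best.fun,90).round(4))
    return best.x
E
python3 - <<'E'
from cl import *
x=fitclamp(0,np.array([.5106,.1996]),np.radians(28.5),0)
fitclamp(3,np.array([.5500,-.2120]),np.radians(10),.109)
# key in clamp, stub etc
E
```

```text
0 side 506 c [0.5105 0.2011] yaw 30.78 med 0.00028 p90 0.0018
0 top 226 c [0.5102 0.1995] yaw 27.8 med 0.00039 p90 0.004
0 both 732 c [0.5104 0.2006] yaw 30.03 med 0.00036 p90 0.0025
3 side 349 c [ 0.55   -0.2105] yaw 12.82 med 0.00043 p90 0.0019
3 top 187 c [ 0.5489 -0.2118] yaw 12.49 med 0.00024 p90 0.0013
3 both 536 c [ 0.5496 -0.2108] yaw 13.03 med 0.0004 p90 0.0017
```

```bash
python3 -c "
from h import *
go([.5115,-.2223,.135],97.75)"
```

```text
t 5.37 p [ 0.511  -0.2211  0.1608] yaw_y 100.48 z [ 0.  0. -1.] F [-0.16  0.07 -2.14] T [ 0.043  0.08  -0.014] w 10.1 j [ 0.2   0.41  0.15  1.85 -0.08  0.89  2.14]
shift cm [-0.03 -0.13  2.58] ('wz', np.float64(2.73))
```

```bash
python3 -m handwheel '[{"tx":0,"ty":0,"tz":0.8,"wx":0,"wy":0,"wz":1,"claw":0.0},{"tx":-0.02,"ty":-0.08,"tz":1.7,"wx":0,"wy":0,"wz":2.7,"claw":0.0},{"tx":-0.03,"ty":-0.08,"tz":2.5,"wx":0,"wy":0,"wz":2.7,"claw":0.0},{"tx":-0.03,"ty":-0.08,"tz":2.5,"wx":0,"wy":0,"wz":2.7,"claw":0.0},{"tx":-0.03,"ty":-0.08,"tz":2.5,"wx":0,"wy":0,"wz":2.7,"claw":0.0},{"tx":-0.03,"ty":-0.08,"tz":2.5,"wx":0,"wy":0,"wz":2.7,"claw":0.0},{"tx":-0.03,"ty":-0.08,"tz":2.5,"wx":0,"wy":0,"wz":2.7,"claw":0.0},{"tx":-0.03,"ty":-0.08,"tz":2.5,"wx":0,"wy":0,"wz":2.7,"claw":0.0}]' 30
python3 - <<'E'
from cl import *
s,M=st()
for n in('side','top'):
    im,d=vision.get_image(n); cv2.imwrite(f'pics/{n}4.png',im); np.savez(f'{n}4.npz',im=im,d=d)
x=fitclamp(4,np.array([.5505,-.2145]),np.radians(9.5),s["position"][2]-.0513)
a=cv2.imread('pics/side4.png')[70:170,280:380]; b=cv2.imread('pics/top4.png')[160:260,350:450]
cv2.imwrite('pics/c4.png',cv2.resize(np.hstack([a,b]),None,fx=4,fy=5.5))
E
```

```text
clock: 6.03
position: [0.5115, -0.2225, 0.136]
ee_rot: [-0.212, 3.134, -0.0]
force: [-0.0, 0.1, -2.1]
width: 0.106
t 6.03 p [ 0.5115 -0.2225  0.136 ] yaw_y 97.73 z [ 0.001 -0.    -1.   ] F [-0.04  0.13 -2.15] T [-0.016  0.051  0.002] w 9.8 j [ 0.2   0.44  0.16  1.87 -0.09  0.84  2.11]
4 side 330 c [ 0.551  -0.2146] yaw 9.94 med 0.00046 p90 0.0019
4 top 159 c [ 0.5498 -0.2161] yaw 8.43 med 0.00028 p90 0.0012
4 both 489 c [ 0.5505 -0.2149] yaw 9.77 med 0.0004 p90 0.0017
```

View pics/c4.png

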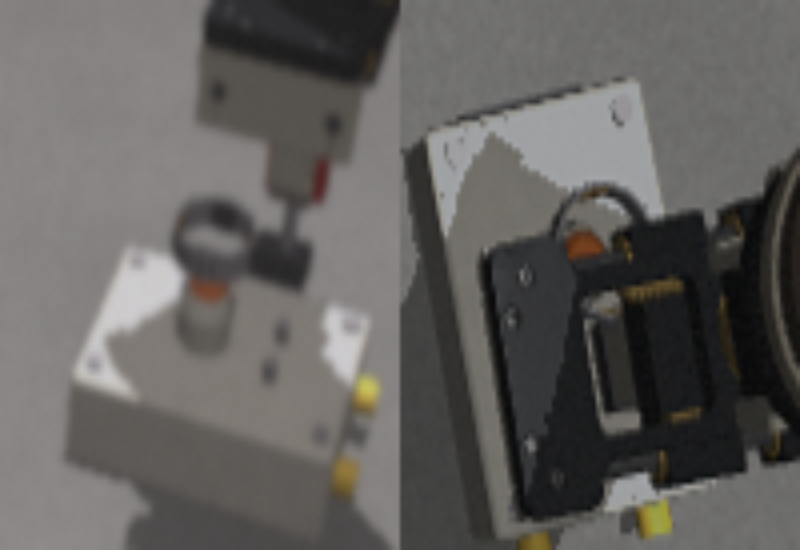

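The ring fits directly above the stub (0.1 mm apart, yaw within 0.5°), with the housing in line with the gap between the pins. Descending in stages.

```bash
python3 -m handwheel '[{"tx":0,"ty":0,"tz":0.7,"wx":0,"wy":0,"wz":0.3,"claw":0.0},{"tx":0,"ty":0,"tz":1.4,"wx":0,"wy":0,"wz":0.3,"claw":0.0},{"tx":0,"ty":0,"tz":2,"wx":0,"wy":0,"wz":0.3,"claw":0.0},{"tx":0,"ty":0,"tz":2,"wx":0,"wy":0,"wz":0.3,"claw":0.0},{"tx":0,"ty":0,"tz":2,"wx":0,"wy":0,"wz":0.3,"claw":0.0}]' 30
python3 -c "from h import *;st()"
python3 -m handwheel '[{"tx":0,"ty":0,"tz":0.4,"wx":0,"wy":0,"wz":0,"claw":0.0},{"tx":0,"ty":0,"tz":0.8,"wx":0,"wy":0,"wz":0,"claw":0.0},{"tx":0,"ty":0,"tz":1.2,"wx":0,"wy":0,"wz":0,"claw":0.0},{"tx":0,"ty":0,"tz":1.5,"wx":0,"wy":0,"wz":0,"claw":0.0},{"tx":0,"ty":0,"tz":1.5,"wx":0,"wy":0,"wz":0,"claw":0.0},{"tx":0,"ty":0,"tz":1.5,"wx":0,"wy":0,"wz":0,"claw":0.0}]' 30
python3 -c "from h import *;st()"
```

```text
clock: 6.55
position: [0.5108, -0.2222, 0.115]
ee_rot: [0.203, -3.134, -0.001]
force: [0.9, -0.2, -1.6]
width: 0.104
t 6.55 p [ 0.5108 -0.2222  0.115 ] yaw_y 97.43 z [-0.001  0.    -1.   ] F [ 0.86 -0.23 -1.63] T [0.065 0.03  0.002] w 9.6 j [ 0.2   0.46  0.15  1.89 -0.1   0.79  2.11]
clock: 7.05
position: [0.5111, -0.2224, 0.1005]
ee_rot: [0.203, -3.135, -0.0]
force: [-0.1, -0.1, -1.5]
width: 0.106
t 7.05 p [ 0.5111 -0.2224  0.1005] yaw_y 97.43 z [-0.  0. -1.] F [-0.06 -0.11 -1.52] T [0.051 0.093 0.03 ] w 9.7 j [ 0.21  0.48  0.15  1.9  -0.1   0.76  2.11]
```

```bash
python3 -m handwheel '[{"tx":0,"ty":0,"tz":0.2,"wx":0,"wy":0,"wz":0,"claw":0.0},{"tx":0,"ty":0,"tz":0.35,"wx":0,"wy":0,"wz":0,"claw":0.0},{"tx":0,"ty":0,"tz":0.45,"wx":0,"wy":0,"wz":0,"claw":0.0},{"tx":0,"ty":0,"tz":0.45,"wx":0,"wy":0,"wz":0,"claw":0.0},{"tx":0,"ty":0,"tz":0.45,"wx":0,"wy":0,"wz":0,"claw":0.0}]' 30
python3 - <<'E'
from cl import *
s,M=st()
for n in('side','top'):
    im,d=vision.get_image(n); cv2.imwrite(f'pics/{n}5.png',im); np.savez(f'{n}5.npz',im=im,d=d)
x=fitclamp(5,np.array([.5505,-.2145]),np.radians(9.5),.0453,off=np.array([.5506,-.215]))
z=np.load("side5.npz");P=cloud("side",z["d"]);r=np.hypot(P[...,0]-.5506,P[...,1]+.215);q=P[(r<.026)&(r>.019)&(P[...,2]>.05)&(P[...,2]<.09)][:,2];print(np.sort(q)[-12:]+.00056)
a=cv2.imread('pics/side5.png')[70:170,280:380]; b=cv2.imread('pics/top5.png')[160:260,350:450]
cv2.imwrite('pics/c5.png',cv2.resize(np.hstack([a,b]),None,fx=4,fy=5.5))
E
```

```text
clock: 7.47
position: [0.5114, -0.2224, 0.0964]
ee_rot: [-0.204, 3.135, -0.0]
force: [-0.3, 0.5, 0.2]
width: 0.111
t 7.47 p [ 0.5114 -0.2224  0.0964] yaw_y 97.43 z [ 0.  0. -1.] F [-0.33  0.47  0.19] T [0.084 0.192 0.018] w 10.2 j [ 0.21  0.49  0.15  1.91 -0.1   0.75  2.11]
5 side 225 c [ 0.5511 -0.2157] yaw 8.5 med 0.00033 p90 0.0017
5 top 141 c [ 0.5496 -0.2162] yaw 8.28 med 0.00021 p90 0.0013
5 both 366 c [ 0.5504 -0.2158] yaw 8.56 med 0.00035 p90 0.0017
[0.05930463 0.05932877 0.05937348 0.0595359  0.05968935 0.05976329
 0.05977892 0.05989415 0.05998184 0.06008225 0.06166769 0.08882775]
```

View pics/c5.png

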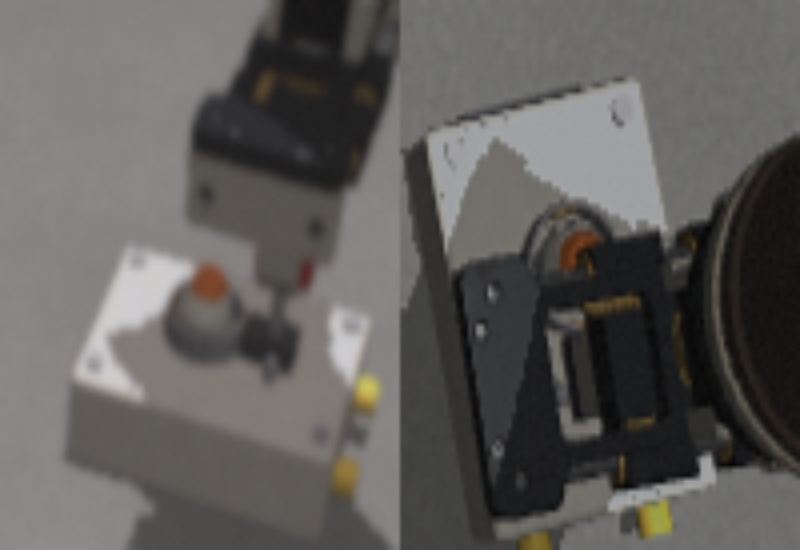

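Band top is at about 59.5 mm (45 + 14), the clamp's weight has come off the wrist, and the housing is between the pins: seated. Now turning.

```bash
python3 -m handwheel '[{"tx":0,"ty":0,"tz":0.05,"wx":0,"wy":0,"wz":0,"claw":0.0},{"tx":0,"ty":0,"tz":0.05,"wx":0,"wy":0,"wz":0,"claw":0.0},{"tx":0,"ty":0,"tz":0.05,"wx":0,"wy":0,"wz":0,"claw":0.0}]' 50
cat > tq.py <<'E'
from h import *
import time
s,M=st()
T=[s["ft_torque"][2]]
for i in range(6):
    vision.get_image("side"); T.append(sensors.observe()["ft_torque"][2])
print("Tz",np.round(T,3),"mean",np.mean(T).round(3),"clock",sensors.observe()["clock"])
E
python3 tq.py
python3 -m handwheel '[{"tx":0,"ty":0,"tz":0.05,"wx":0,"wy":0,"wz":3,"claw":0.0},{"tx":0,"ty":0,"tz":0.05,"wx":0,"wy":0,"wz":6,"claw":0.0},{"tx":0,"ty":0,"tz":0.05,"wx":0,"wy":0,"wz":9,"claw":0.0},{"tx":0,"ty":0,"tz":0.05,"wx":0,"wy":0,"wz":12,"claw":0.0},{"tx":0,"ty":0,"tz":0.05,"wx":0,"wy":0,"wz":15,"claw":0.0},{"tx":0,"ty":0,"tz":0.05,"wx":0,"wy":0,"wz":15,"claw":0.0},{"tx":0,"ty":0,"tz":0.05,"wx":0,"wy":0,"wz":15,"claw":0.0}]' 50
python3 tq.py
```

```text
clock: 7.82
position: [0.5114, -0.2224, 0.0963]
ee_rot: [-0.204, 3.135, -0.0]
force: [-2.1, 1.0, 7.0]
width: 0.108
t 7.82 p [ 0.5114 -0.2224  0.0963] yaw_y 97.43 z [ 0.  0. -1.] F [-2.09  1.04  6.98] T [0.296 0.642 0.014] w 9.9 j [ 0.21  0.49  0.15  1.91 -0.1   0.75  2.11]
Tz [ 0.014  0.004  0.011  0.064 -0.001  0.017  0.001] mean 0.016 clock 8.1167
clock: 8.7
position: [0.5118, -0.2225, 0.0963]
ee_rot: [0.208, 3.133, -0.0]
force: [-2.0, 1.1, 10.9]
width: 0.108
t 8.7 p [ 0.5118 -0.2225  0.0963] yaw_y 82.42 z [ 0.001 -0.    -1.   ] F [-2.04  1.08 10.89] T [0.321 0.734 0.072] w 10.0 j [ 0.15  0.49  0.22  1.91 -0.15  0.75  1.9 ]
Tz [0.072 0.026 0.05  0.102 0.085 0.091 0.103] mean 0.075 clock 9.0
```

```bash
python3 -m handwheel '[{"tx":0,"ty":0,"tz":-0.05,"wx":0,"wy":0,"wz":4,"claw":0.0},{"tx":0,"ty":0,"tz":-0.05,"wx":0,"wy":0,"wz":8,"claw":0.0},{"tx":0,"ty":0,"tz":-0.05,"wx":0,"wy":0,"wz":12,"claw":0.0},{"tx":0,"ty":0,"tz":-0.05,"wx":0,"wy":0,"wz":16,"claw":0.0},{"tx":0,"ty":0,"tz":-0.05,"wx":0,"wy":0,"wz":20,"claw":0.0},{"tx":0,"ty":0,"tz":-0.05,"wx":0,"wy":0,"wz":24,"claw":0.0},{"tx":0,"ty":0,"tz":-0.05,"wx":0,"wy":0,"wz":28,"claw":0.0},{"tx":0,"ty":0,"tz":-0.05,"wx":0,"wy":0,"wz":30,"claw":0.0},{"tx":0,"ty":0,"tz":-0.05,"wx":0,"wy":0,"wz":30,"claw":0.0},{"tx":0,"ty":0,"tz":-0.05,"wx":0,"wy":0,"wz":30,"claw":0.0}]' 50
python3 tq.py
python3 -m handwheel '[{"tx":0,"ty":0,"tz":0,"wx":0,"wy":0,"wz":4,"claw":0.0},{"tx":0,"ty":0,"tz":0,"wx":0,"wy":0,"wz":8,"claw":0.0},{"tx":0,"ty":0,"tz":0,"wx":0,"wy":0,"wz":12,"claw":0.0},{"tx":0,"ty":0,"tz":0,"wx":0,"wy":0,"wz":16,"claw":0.0},{"tx":0,"ty":0,"tz":0,"wx":0,"wy":0,"wz":20,"claw":0.0},{"tx":0,"ty":0,"tz":0,"wx":0,"wy":0,"wz":20,"claw":0.0},{"tx":0,"ty":0,"tz":0,"wx":0,"wy":0,"wz":20,"claw":0.0}]' 50
python3 tq.py
```

```text
clock: 9.83
position: [0.5112, -0.2219, 0.0963]
ee_rot: [-1.011, -2.974, -0.001]
force: [-2.1, 3.4, 8.9]
width: 0.107
t 9.83 p [ 0.5112 -0.2219  0.0963] yaw_y 52.46 z [-0.     0.001 -1.   ] F [-2.07  3.41  8.92] T [0.617 0.808 0.236] w 9.9 j [ 0.05  0.51  0.37  1.92 -0.25  0.76  1.48]
Tz [0.236 0.196 0.188 0.218 0.219 0.179 0.169] mean 0.201 clock 10.1333
clock: 10.72
position: [0.5111, -0.2219, 0.0963]
ee_rot: [-1.512, -2.753, -0.001]
force: [-3.9, 2.2, 10.7]
width: 0.106
t 10.72 p [ 0.5111 -0.2219  0.0963] yaw_y 32.45 z [-0.     0.001 -1.   ] F [-3.86  2.23 10.7 ] T [0.55  1.015 0.174] w 9.7 j [-0.02  0.52  0.46  1.93 -0.32  0.77  1.2 ]
Tz [0.174 0.218 0.249 0.223 0.187 0.197 0.248] mean 0.214 clock 11.0167
```

```bash
python3 -m handwheel '[{"tx":0,"ty":0,"tz":-0.05,"wx":0,"wy":0,"wz":4,"claw":0.0},{"tx":0,"ty":0,"tz":-0.05,"wx":0,"wy":0,"wz":8,"claw":0.0},{"tx":0,"ty":0,"tz":-0.05,"wx":0,"wy":0,"wz":12,"claw":0.0},{"tx":0,"ty":0,"tz":-0.05,"wx":0,"wy":0,"wz":16,"claw":0.0},{"tx":0,"ty":0,"tz":-0.05,"wx":0,"wy":0,"wz":20,"claw":0.0},{"tx":0,"ty":0,"tz":-0.05,"wx":0,"wy":0,"wz":20,"claw":0.0},{"tx":0,"ty":0,"tz":-0.05,"wx":0,"wy":0,"wz":20,"claw":0.0}]' 50
python3 tq.py
python3 -m handwheel '[{"tx":0,"ty":0,"tz":0,"wx":0,"wy":0,"wz":4,"claw":0.0},{"tx":0,"ty":0,"tz":0,"wx":0,"wy":0,"wz":8,"claw":0.0},{"tx":0,"ty":0,"tz":0,"wx":0,"wy":0,"wz":12,"claw":0.0},{"tx":0,"ty":0,"tz":0,"wx":0,"wy":0,"wz":15,"claw":0.0},{"tx":0,"ty":0,"tz":0,"wx":0,"wy":0,"wz":15,"claw":0.0},{"tx":0,"ty":0,"tz":0,"wx":0,"wy":0,"wz":15,"claw":0.0}]' 50
python3 tq.py
```

```text
clock: 11.6
position: [0.5106, -0.2213, 0.0963]
ee_rot: [-1.966, -2.448, -0.001]
force: [-4.2, 3.2, 7.0]
width: 0.106
t 11.6 p [ 0.5106 -0.2213  0.0963] yaw_y 12.46 z [-0.002  0.002 -1.   ] F [-4.17  3.22  6.98] T [0.829 1.096 0.195] w 9.8 j [-0.08  0.54  0.56  1.93 -0.4   0.79  0.92]
Tz [0.195 0.242 0.249 0.169 0.192 0.19  0.188] mean 0.203 clock 11.9
clock: 12.4
position: [0.5106, -0.2213, 0.0963]
ee_rot: [-2.268, -2.17, -0.0]
force: [-4.7, 2.9, 7.7]
width: 0.107
t 12.4 p [ 0.5106 -0.2213  0.0963] yaw_y -2.54 z [-0.001  0.002 -1.   ] F [-4.67  2.93  7.72] T [0.869 1.134 0.215] w 9.9 j [-0.13  0.55  0.64  1.94 -0.45  0.8   0.71]
Tz [0.215 0.304 0.196 0.247 0.302 0.25  0.233] mean 0.25 clock 12.7
```

```bash
python3 -m handwheel '[{"tx":0.03,"ty":-0.05,"tz":0,"wx":0,"wy":0,"wz":3,"claw":0.0},{"tx":0.03,"ty":-0.05,"tz":0,"wx":0,"wy":0,"wz":6,"claw":0.0},{"tx":0.03,"ty":-0.05,"tz":0,"wx":0,"wy":0,"wz":10,"claw":0.0},{"tx":0.03,"ty":-0.05,"tz":0,"wx":0,"wy":0,"wz":10,"claw":0.0},{"tx":0.03,"ty":-0.05,"tz":0,"wx":0,"wy":0,"wz":10,"claw":0.0}]' 50
python3 tq.py;python3 tq.py
```

```text
clock: 13.12
position: [0.5108, -0.2212, 0.0963]
ee_rot: [-2.449, -1.965, -0.001]
force: [-2.2, 2.8, 4.9]
width: 0.109
t 13.12 p [ 0.5108 -0.2212  0.0963] yaw_y -12.52 z [-0.     0.001 -1.   ] F [-2.18  2.8   4.86] T [0.597 0.577 0.174] w 10.0 j [-0.16  0.57  0.68  1.94 -0.49  0.81  0.57]
Tz [0.174 0.263 0.215 0.225 0.244 0.18  0.218] mean 0.217 clock 13.4167
t 13.42 p [ 0.5108 -0.2213  0.0964] yaw_y -12.5 z [-0.     0.001 -1.   ] F [-1.83  3.06  4.9 ] T [0.736 0.656 0.218] w 9.5 j [-0.16  0.57  0.68  1.94 -0.49  0.81  0.57]
Tz [0.218 0.291 0.243 0.255 0.235 0.266 0.227] mean 0.248 clock 13.7167
```

```bash
python3 -m handwheel '[{"tx":0.02,"ty":0,"tz":0,"wx":0,"wy":0,"wz":4,"claw":0.0},{"tx":0.02,"ty":0,"tz":0,"wx":0,"wy":0,"wz":8,"claw":0.0},{"tx":0.02,"ty":0,"tz":0,"wx":0,"wy":0,"wz":12,"claw":0.0},{"tx":0.02,"ty":0,"tz":0,"wx":0,"wy":0,"wz":12,"claw":0.0},{"tx":0.02,"ty":0,"tz":0,"wx":0,"wy":0,"wz":12,"claw":0.0}]' 50
python3 tq.py;python3 tq.py
```

```text
clock: 14.13
position: [0.5106, -0.2212, 0.0963]
ee_rot: [-2.641, -1.698, 0.0]
force: [-2.9, 2.7, 5.9]
width: 0.108
t 14.13 p [ 0.5106 -0.2212  0.0963] yaw_y -24.52 z [-0.001  0.001 -1.   ] F [-2.93  2.75  5.86] T [0.674 0.72  0.324] w 9.9 j [-0.2   0.58  0.74  1.94 -0.53  0.82  0.41]
Tz [0.324 0.268 0.27  0.29  0.33  0.27  0.305] mean 0.294 clock 14.4333
t 14.43 p [ 0.5107 -0.2212  0.0964] yaw_y -24.5 z [-0.     0.001 -1.   ] F [-3.2   2.14  5.91] T [0.671 0.775 0.305] w 9.7 j [-0.2   0.58  0.74  1.94 -0.53  0.82  0.41]
Tz [0.305 0.301 0.283 0.305 0.273 0.314 0.205] mean 0.284 clock 14.7333
```

```bash
python3 -m handwheel '[{"tx":0.02,"ty":0,"tz":0,"wx":0,"wy":0,"wz":4,"claw":0.0},{"tx":0.02,"ty":0,"tz":0,"wx":0,"wy":0,"wz":8,"claw":0.0},{"tx":0.02,"ty":0,"tz":0,"wx":0,"wy":0,"wz":12,"claw":0.0},{"tx":0.02,"ty":0,"tz":0,"wx":0,"wy":0,"wz":14,"claw":0.0},{"tx":0.02,"ty":0,"tz":0,"wx":0,"wy":0,"wz":14,"claw":0.0},{"tx":0.02,"ty":0,"tz":0,"wx":0,"wy":0,"wz":14,"claw":0.0}]' 50
python3 tq.py;python3 tq.py
```

```text
clock: 15.23
position: [0.5105, -0.221, 0.0963]
ee_rot: [-2.828, -1.364, 0.001]
force: [-4.0, 3.0, 7.4]
width: 0.106
t 15.23 p [ 0.5105 -0.221   0.0963] yaw_y -38.51 z [-0.001  0.001 -1.   ] F [-3.97  2.96  7.37] T [0.654 0.922 0.336] w 9.7 j [-0.24  0.61  0.81  1.95 -0.59  0.84  0.22]
Tz [0.336 0.365 0.365 0.402 0.39  0.359 0.352] mean 0.367 clock 15.5333
t 15.53 p [ 0.5105 -0.221   0.0963] yaw_y -38.5 z [-0.001  0.001 -1.   ] F [-3.6   2.3   6.48] T [0.622 0.966 0.352] w 9.6 j [-0.24  0.61  0.81  1.95 -0.59  0.84  0.22]
Tz [0.352 0.329 0.383 0.324 0.337 0.392 0.348] mean 0.352 clock 15.8333
```

```bash
python3 -m handwheel '[{"tx":0.02,"ty":0,"tz":0,"wx":0,"wy":0,"wz":4,"claw":0.0},{"tx":0.02,"ty":0,"tz":0,"wx":0,"wy":0,"wz":8,"claw":0.0},{"tx":0.02,"ty":0,"tz":0,"wx":0,"wy":0,"wz":10.5,"claw":0.0},{"tx":0.02,"ty":0,"tz":0,"wx":0,"wy":0,"wz":10.5,"claw":0.0},{"tx":0.02,"ty":0,"tz":0,"wx":0,"wy":0,"wz":10.5,"claw":0.0}]' 50
python3 tq.py;python3 tq.py
```

```text
clock: 16.25
position: [0.5105, -0.2209, 0.0963]
ee_rot: [-2.941, -1.099, 0.001]
force: [-3.8, 2.9, 7.6]
width: 0.104
t 16.25 p [ 0.5105 -0.2209  0.0963] yaw_y -49.02 z [-0.001  0.001 -1.   ] F [-3.82  2.86  7.57] T [0.64  1.14  0.365] w 9.6 j [-0.27  0.63  0.86  1.95 -0.63  0.86  0.07]
Tz [0.365 0.382 0.308 0.404 0.374 0.387 0.432] mean 0.379 clock 16.55
t 16.55 p [ 0.5105 -0.2209  0.0963] yaw_y -49.0 z [-0.001  0.001 -1.   ] F [-4.61  2.99  6.68] T [0.711 1.091 0.432] w 9.7 j [-0.27  0.63  0.86  1.95 -0.63  0.86  0.07]
Tz [0.432 0.385 0.41  0.404 0.39  0.447 0.451] mean 0.417 clock 16.85
```

```bash
python3 -m handwheel '[{"tx":0,"ty":0,"tz":0,"wx":0,"wy":0,"wz":0,"claw":0.2},{"tx":0,"ty":0,"tz":0,"wx":0,"wy":0,"wz":0,"claw":0.35},{"tx":0,"ty":0,"tz":0,"wx":0,"wy":0,"wz":0,"claw":0.55},{"tx":0,"ty":0,"tz":0,"wx":0,"wy":0,"wz":0,"claw":0.55},{"tx":0,"ty":0,"tz":0,"wx":0,"wy":0,"wz":0,"claw":0.55},{"tx":0,"ty":0,"tz":0,"wx":0,"wy":0,"wz":0,"claw":0.55}]' 50
python3 tq.py
python3 -m handwheel '[{"tx":0,"ty":0,"tz":-1,"wx":0,"wy":0,"wz":0,"claw":0.55},{"tx":0,"ty":0,"tz":-3,"wx":0,"wy":0,"wz":0,"claw":0.55},{"tx":0,"ty":0,"tz":-6,"wx":0,"wy":0,"wz":0,"claw":0.55},{"tx":0,"ty":0,"tz":-10,"wx":0,"wy":0,"wz":0,"claw":0.55},{"tx":0,"ty":0,"tz":-12,"wx":0,"wy":0,"wz":0,"claw":0.55},{"tx":0,"ty":0,"tz":-12,"wx":0,"wy":0,"wz":0,"claw":0.55}]' 50
python3 tq.py
```

```text
clock: 17.35
position: [0.5112, -0.2216, 0.0962]
ee_rot: [2.943, 1.098, 0.0]
force: [-0.2, 0.4, -0.7]
width: 0.495
t 17.35 p [ 0.5112 -0.2216  0.0962] yaw_y -49.07 z [ 0. -0. -1.] F [-0.23  0.39 -0.66] T [-0.061  0.117 -0.007] w 45.5 j [-0.27  0.63  0.86  1.95 -0.63  0.86  0.07]
Tz [-0.007  0.04   0.013 -0.014 -0.038 -0.027 -0.032] mean -0.009 clock 17.65
clock: 18.15
position: [0.5128, -0.2234, 0.2214]
ee_rot: [2.94, 1.096, 0.009]
force: [0.7, 0.4, 0.6]
width: 0.553
t 18.15 p [ 0.5128 -0.2234  0.2214] yaw_y -49.11 z [ 0.007 -0.002 -1.   ] F [0.71 0.44 0.64] T [-0.132  0.052  0.039] w 50.9 j [-0.38  0.48  1.01  1.82 -0.46  1.09 -0.06]
Tz [ 0.039 -0.    -0.018 -0.02   0.001 -0.045  0.068] mean 0.004 clock 18.45
```

```bash
python3 -m handwheel '[{"tx":2,"ty":-3.3,"tz":-1,"wx":0,"wy":0,"wz":0,"claw":0.55},{"tx":4,"ty":-6.6,"tz":-2,"wx":0,"wy":0,"wz":0,"claw":0.55},{"tx":6,"ty":-10,"tz":-3,"wx":0,"wy":0,"wz":0,"claw":0.55},{"tx":8,"ty":-13.5,"tz":-3,"wx":0,"wy":0,"wz":0,"claw":0.55},{"tx":10,"ty":-17,"tz":-3,"wx":0,"wy":0,"wz":0,"claw":0.55},{"tx":11.5,"ty":-20,"tz":-3,"wx":0,"wy":0,"wz":0,"claw":0.55},{"tx":12.6,"ty":-22,"tz":-3,"wx":0,"wy":0,"wz":0,"claw":0.55},{"tx":12.6,"ty":-22,"tz":-3,"wx":0,"wy":0,"wz":0,"claw":0.55},{"tx":12.6,"ty":-22,"tz":-3,"wx":0,"wy":0,"wz":0,"claw":0.55}]' 50
python3 - <<'E'
from cl import *
s,M=st()
for n in('side','top'):
    im,d=vision.get_image(n); cv2.imwrite(f'pics/{n}6.png',im); np.savez(f'{n}6.npz',im=im,d=d)
x=fitclamp(6,np.array([.5505,-.215]),np.radians(9.5),.0453,off=np.array([.5506,-.215]))
for n in("side","top"):
    z=np.load(n+"6.npz");P=cloud(n,z["d"]);P[...,2]-= .0005 if n=="top" else -.00056
    r=np.hypot(P[...,0]-.5506,P[...,1]+.215);q=P[(r<.025)&(r>.020)&(P[...,2]>.052)&(P[...,2]<.075)];
    a=(q[:,0]-.5506)>0; b=q[:,1]>-.215
    for m in(a,~a,b,~b): print(n,m.sum(),np.sort(q[m][:,2])[-5:].round(4))
    k=P[(P[...,2]>.1)&(P[...,2]<.118)&(np.hypot(P[...,0]-.511,P[...,1]+.2216)<.03)]; print("key",len(k),k.mean(0).round(4),k.max(0).round(4), cv2.minAreaRect((k[:,:2]*1000).astype(np.float32)) if len(k) else "")
a=cv2.imread('pics/side6.png')[80:180,280:380]; b=cv2.imread('pics/top6.png')[160:260,350:450]
cv2.imwrite('pics/c6.png',cv2.resize(np.hstack([a,b]),None,fx=4,fy=4,interpolation=2))
E
```

```text
clock: 19.2
position: [0.4616, 0.0287, 0.2457]
ee_rot: [-2.941, -1.104, 0.002]
force: [-0.1, 0.0, -0.2]
width: 0.549
t 19.2 p [0.4616 0.0287 0.2457] yaw_y -48.87 z [-0.001 -0.    -1.   ] F [-0.1   0.02 -0.21] T [-0.152  0.148 -0.028] w 50.5 j [-1.12  0.28  1.19  2.   -0.29  1.06 -0.65]
6 side 107 c [ 0.5514 -0.217 ] yaw 3.73 med 0.0003 p90 0.0014
  return _methods._mean(a, axis=axis, dtype=dtype,
  ret = ret.dtype.type(ret / rcount)
Traceback (most recent call last):
  File "cl.py", line 25, in fitclamp
    print(tag,k,len(Q),"c",best.x[:2].round(4),"yaw",np.degrees(best.x[2]).round(2),"med",np.median(best.fun).round(5),"p90",np.percentile(best.fun,90).round(4))
                                                                                                                             ~~~~~~~~~~~~~^^^^^^^^^^^^^
IndexError: index -1 is out of bounds for axis 0 with size 0
```

View pics/side6.png

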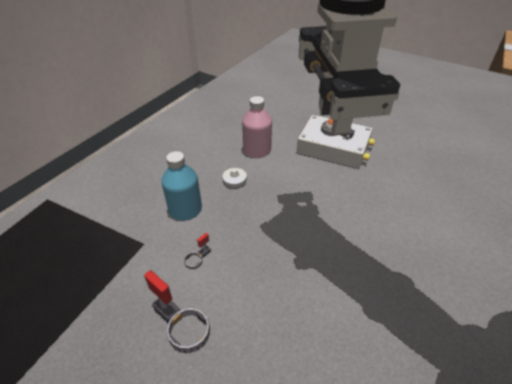

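The arm blocks the clamp at (335,130) in the side view; moving it out of the way.

```bash
python3 -m handwheel '[{"tx":1,"ty":-2.5,"tz":-1,"wx":0,"wy":0,"wz":-5,"claw":0.55},{"tx":2.4,"ty":-6,"tz":-2,"wx":0,"wy":0,"wz":-10,"claw":0.55},{"tx":4,"ty":-9.8,"tz":-3,"wx":0,"wy":0,"wz":-16,"claw":0.55},{"tx":5.5,"ty":-13.6,"tz":-4,"wx":0,"wy":0,"wz":-22,"claw":0.55},{"tx":7,"ty":-17.2,"tz":-4,"wx":0,"wy":0,"wz":-28,"claw":0.55},{"tx":8.4,"ty":-20.8,"tz":-4,"wx":0,"wy":0,"wz":-34,"claw":0.55},{"tx":10,"ty":-24.4,"tz":-4,"wx":0,"wy":0,"wz":-40,"claw":0.55},{"tx":11.4,"ty":-28,"tz":-4,"wx":0,"wy":0,"wz":-46,"claw":0.55},{"tx":12.8,"ty":-31.5,"tz":-4,"wx":0,"wy":0,"wz":-52,"claw":0.55},{"tx":14,"ty":-34,"tz":-4,"wx":0,"wy":0,"wz":-55,"claw":0.55},{"tx":14,"ty":-34,"tz":-4,"wx":0,"wy":0,"wz":-55,"claw":0.55}]' 50
cat > chk.py <<'E'
from cl import *
import sys
t=sys.argv[1]
s,M=st()
for n in('side','top'):
    im,d=vision.get_image(n); cv2.imwrite(f'pics/{n}{t}.png',im); np.savez(f'{n}{t}.npz',im=im,d=d)
a=cv2.imread(f'pics/side{t}.png')[80:180,280:380]; b=cv2.imread(f'pics/top{t}.png')[160:260,350:450]
cv2.imwrite(f'pics/c{t}.png',cv2.resize(np.hstack([a,b]),None,fx=4,fy=4,interpolation=2))
for n in("side","top"):
    z=np.load(f"{n}{t}.npz");P=cloud(n,z["d"]);P[...,2]-= .0005 if n=="top" else -.00056
    r=np.hypot(P[...,0]-.5506,P[...,1]+.215);q=P[(r<.025)&(r>.020)&(P[...,2]>.052)&(P[...,2]<.075)];
    a=(q[:,0]-.5506)>0; b=q[:,1]>-.215
    for m in(a,~a,b,~b): print(n,m.sum(),np.sort(q[m][:,2])[-5:].round(4))
    k=P[(P[...,2]>.1)&(P[...,2]<.118)&(np.hypot(P[...,0]-.511,P[...,1]+.2216)<.03)]; print("key",len(k),k.mean(0).round(4) if len(k) else "", cv2.minAreaRect((k[:,:2]*1000).astype(np.float32)) if len(k) else "")
fitclamp(t,np.array([.5505,-.215]),np.radians(9.5),.0453,off=np.array([.5506,-.215]))
E
python3 chk.py 7
```

```text
clock: 20.22
position: [0.3437, 0.3806, 0.2855]
ee_rot: [2.093, 2.342, 0.0]
force: [-0.3, 0.3, -0.3]
width: 0.554
t 20.22 p [0.3437 0.3806 0.2855] yaw_y 6.42 z [ 0. -0. -1.] F [-0.26  0.32 -0.32] T [-0.06   0.074  0.028] w 51.0 j [-1.65  0.27  0.91  1.83 -0.23  1.16 -0.56]
side 0 []
side 0 []
side 0 []
side 0 []
key 0  
top 65 [0.0605 0.0607 0.0607 0.0608 0.061 ]
top 65 [0.0604 0.0612 0.0615 0.0616 0.0618]
top 49 [0.0607 0.0612 0.0615 0.0616 0.0618]
top 81 [0.0604 0.0604 0.0605 0.0608 0.061 ]
key 114 [ 0.5105 -0.2176  0.1102] ((510.7892761230469, -218.83668518066406), (9.838888168334961, 32.203147888183594), 13.834299087524414)
  return _methods._mean(a, axis=axis, dtype=dtype,
  ret = ret.dtype.type(ret / rcount)
Traceback (most recent call last):
  File "chk.py", line 15, in <module>
    fitclamp(t,np.array([.5505,-.215]),np.radians(9.5),.0453,off=np.array([.5506,-.215]))
    ~~~~~~~~^^^^^^^^^^^^^^^^^^^^^^^^^^^^^^^^^^^^^^^^^^^^^^^^^^^^^^^^^^^^^^^^^^^^^^^^^^^^^
  File "cl.py", line 25, in fitclamp
    print(tag,k,len(Q),"c",best.x[:2].round(4),"yaw",np.degrees(best.x[2]).round(2),"med",np.median(best.fun).round(5),"p90",np.percentile(best.fun,90).round(4))
                                                                                                                             ~~~~~~~~~~~~~^^^^^^^^^^^^^
IndexError: index -1 is out of bounds for axis 0 with size 0
```

View pics/c7.png

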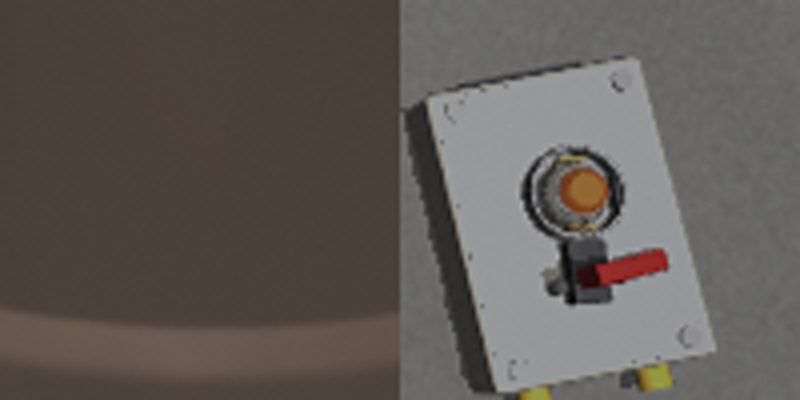

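View pics/top7.png

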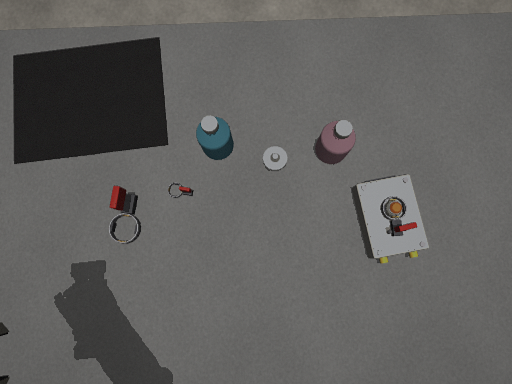

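```bash
sed -i 's/^fitclamp/np.seterr(all="ignore")\nfitclamp/' chk.py; python3 -m handwheel '[{"tx":3.5,"ty":-1.2,"tz":1,"wx":0,"wy":0,"wz":-5,"claw":0.55},{"tx":7,"ty":-2.4,"tz":2,"wx":0,"wy":0,"wz":-10,"claw":0.55},{"tx":10.5,"ty":-3.6,"tz":3,"wx":0,"wy":0,"wz":-16,"claw":0.55},{"tx":14,"ty":-4.8,"tz":4,"wx":0,"wy":0,"wz":-22,"claw":0.55},{"tx":17.5,"ty":-6,"tz":4.5,"wx":0,"wy":0,"wz":-28,"claw":0.55},{"tx":19.9,"ty":-6.9,"tz":4.5,"wx":0,"wy":0,"wz":-34,"claw":0.55},{"tx":19.9,"ty":-6.9,"tz":4.5,"wx":0,"wy":0,"wz":-40,"claw":0.55},{"tx":19.9,"ty":-6.9,"tz":4.5,"wx":0,"wy":0,"wz":-40,"claw":0.55}]' 50
python3 chk.py 8
```

```text
clock: 20.98
position: [0.2575, 0.5661, 0.2409]
ee_rot: [1.174, 2.913, -0.001]
force: [1.2, -1.5, 0.5]
width: 0.548
t 20.98 p [0.2575 0.5661 0.2409] yaw_y 46.1 z [ 0.001 -0.001 -1.   ] F [ 1.2  -1.54  0.53] T [-0.092 -0.079 -0.01 ] w 50.4 j [-1.66  0.48  0.64  1.62 -0.3   1.15 -0.14]
side 29 [0.0599 0.0599 0.0601 0.0602 0.0603]
side 36 [0.0595 0.0597 0.0598 0.0604 0.0606]
side 43 [0.0598 0.0599 0.0599 0.0601 0.0602]
side 22 [0.0592 0.0597 0.0603 0.0604 0.0606]
key 58 [ 0.5101 -0.2136  0.1086] ((511.3116760253906, -218.19932556152344), (9.689800262451172, 33.50333786010742), 13.734655380249023)
top 59 [0.0598 0.0598 0.0599 0.0602 0.0604]
top 62 [0.06   0.0603 0.0604 0.0606 0.0607]
top 47 [0.0599 0.0599 0.0603 0.0606 0.0607]
top 74 [0.06   0.06   0.0602 0.0604 0.0604]
key 112 [ 0.5106 -0.2178  0.1101] ((510.8121643066406, -218.96424865722656), (9.864866256713867, 32.44997787475586), 13.890092849731445)
8 side 217 c [ 0.5517 -0.217 ] yaw 3.96 med 0.00031 p90 0.0014
8 top 321 c [ 0.551  -0.2162] yaw 5.33 med 0.00035 p90 0.0021
8 both 538 c [ 0.5513 -0.2165] yaw 4.74 med 0.00037 p90 0.0018
```

View pics/c8.png

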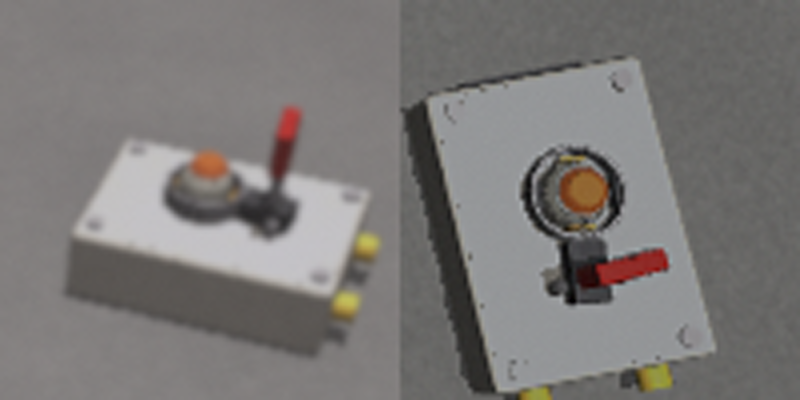

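```bash
python3 -m handwheel '[{"tx":-3,"ty":-1.6,"tz":0,"wx":0,"wy":0,"wz":3,"claw":0.45},{"tx":-6.5,"ty":-3.5,"tz":0,"wx":0,"wy":0,"wz":6,"claw":0.45},{"tx":-10,"ty":-5.4,"tz":0,"wx":0,"wy":0,"wz":9,"claw":0.45},{"tx":-13.5,"ty":-7.3,"tz":0,"wx":0,"wy":0,"wz":12,"claw":0.45},{"tx":-17,"ty":-9.1,"tz":0,"wx":0,"wy":0,"wz":15,"claw":0.45},{"tx":-20.5,"ty":-11,"tz":0,"wx":0,"wy":0,"wz":18,"claw":0.45},{"tx":-24,"ty":-12.9,"tz":0,"wx":0,"wy":0,"wz":21,"claw":0.45},{"tx":-27.5,"ty":-14.8,"tz":0,"wx":0,"wy":0,"wz":24,"claw":0.45},{"tx":-31,"ty":-16.7,"tz":0,"wx":0,"wy":0,"wz":27,"claw":0.45},{"tx":-34.5,"ty":-18.5,"tz":0,"wx":0,"wy":0,"wz":30,"claw":0.45},{"tx":-38,"ty":-20.4,"tz":0,"wx":0,"wy":0,"wz":32,"claw":0.45},{"tx":-41,"ty":-22,"tz":0,"wx":0,"wy":0,"wz":32,"claw":0.45}]' 50
python3 -c "
from h import *
go([.5108,-.2203,.22],13.8)"
```

```text
clock: 22.08
position: [0.3975, 0.1188, 0.2413]
ee_rot: [-1.948, -2.462, -0.002]
force: [0.3, -0.2, 0.5]
width: 0.452
t 22.08 p [0.3975 0.1188 0.2413] yaw_y 13.28 z [-0.001  0.002 -1.   ] F [ 0.31 -0.17  0.46] T [-0.01   0.045  0.028] w 41.6 j [-1.33  0.08  1.01  2.1  -0.09  1.   -0.04]
shift cm [-35.61   3.24   2.04] ('wz', np.float64(-0.52))
```

```bash
python3 -m handwheel '[{"tx":-3.5,"ty":0.2,"tz":0,"wx":0,"wy":0,"wz":0,"claw":0.45},{"tx":-7.2,"ty":0.5,"tz":0,"wx":0,"wy":0,"wz":0,"claw":0.45},{"tx":-11,"ty":0.7,"tz":0,"wx":0,"wy":0,"wz":0,"claw":0.45},{"tx":-14.8,"ty":1,"tz":0,"wx":0,"wy":0,"wz":0,"claw":0.45},{"tx":-18.6,"ty":1.3,"tz":0.5,"wx":0,"wy":0,"wz":0,"claw":0.45},{"tx":-22.4,"ty":1.5,"tz":1,"wx":0,"wy":0,"wz":0,"claw":0.45},{"tx":-26.2,"ty":1.8,"tz":2,"wx":0,"wy":0,"wz":0,"claw":0.45},{"tx":-30,"ty":2.0,"tz":3,"wx":0,"wy":0,"wz":0,"claw":0.45},{"tx":-33.5,"ty":2.3,"tz":5,"wx":0,"wy":0,"wz":0,"claw":0.45},{"tx":-36,"ty":2.4,"tz":7,"wx":0,"wy":0,"wz":0,"claw":0.45},{"tx":-36,"ty":2.4,"tz":8.5,"wx":0,"wy":0,"wz":0,"claw":0.45},{"tx":-36,"ty":2.4,"tz":8.5,"wx":0,"wy":0,"wz":0,"claw":0.45}]' 50
python3 -m handwheel '[{"tx":0,"ty":0,"tz":0,"wx":0,"wy":0,"wz":0,"claw":0.4},{"tx":0,"ty":0,"tz":0,"wx":0,"wy":0,"wz":0,"claw":0.4},{"tx":0,"ty":0,"tz":0,"wx":0,"wy":0,"wz":0,"claw":0.4}]' 50
python3 -c "
from h import *
go([.5108,-.2203,.097],13.8)
for n in ('side','top'):
    cv2.imwrite('pics/%s9.png'%n,vision.get_image(n)[0])
cv2.imwrite('pics/c9.png',cv2.resize(cv2.imread('pics/side9.png')[60:190,260:410],None,fx=4,fy=4))"
```

```text
clock: 23.08
position: [0.5043, -0.2233, 0.1542]
ee_rot: [-1.947, -2.462, 0.004]
force: [0.3, 0.3, -0.4]
width: 0.45
clock: 23.33
position: [0.5078, -0.2198, 0.1575]
ee_rot: [1.935, 2.473, 0.002]
force: [0.4, 0.7, 0.1]
width: 0.4
t 23.33 p [ 0.5078 -0.2198  0.1575] yaw_y 13.91 z [ 0.002  0.    -1.   ] F [0.45 0.67 0.14] T [-0.128  0.057 -0.012] w 36.8 j [-0.31  0.53  0.9   1.9  -0.5   0.95  1.07]
shift cm [-0.12  0.27  6.05] ('wz', np.float64(0.11))
```

View pics/c9.png

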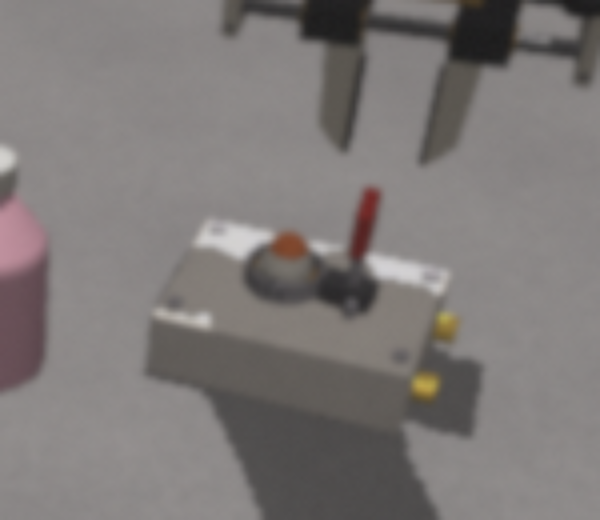

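```bash
python3 -m handwheel '[{"tx":-0.1,"ty":0.25,"tz":1,"wx":0,"wy":0,"wz":0,"claw":0.28},{"tx":-0.1,"ty":0.25,"tz":3,"wx":0,"wy":0,"wz":0,"claw":0.28},{"tx":-0.1,"ty":0.25,"tz":5,"wx":0,"wy":0,"wz":0,"claw":0.28},{"tx":-0.1,"ty":0.25,"tz":5.85,"wx":0,"wy":0,"wz":0,"claw":0.28},{"tx":-0.1,"ty":0.25,"tz":5.85,"wx":0,"wy":0,"wz":0,"claw":0.28},{"tx":-0.1,"ty":0.25,"tz":5.85,"wx":0,"wy":0,"wz":0,"claw":0.28}]' 15
python3 -c "
from h import *
go([.5108,-.2203,.099],13.8)"
python3 -m handwheel '[{"tx":0,"ty":0,"tz":0,"wx":0,"wy":0,"wz":0,"claw":0.0},{"tx":0,"ty":0,"tz":0,"wx":0,"wy":0,"wz":0,"claw":0.0},{"tx":0,"ty":0,"tz":0,"wx":0,"wy":0,"wz":0,"claw":0.0},{"tx":0,"ty":0,"tz":0,"wx":0,"wy":0,"wz":0,"claw":0.0}]' 50
python3 tq.py
```

```text
clock: 23.93
position: [0.5101, -0.2206, 0.0977]
ee_rot: [-1.935, -2.474, 0.001]
force: [0.3, -0.1, -0.6]
width: 0.284
t 23.93 p [ 0.5101 -0.2206  0.0977] yaw_y 13.92 z [-0.001 -0.    -1.   ] F [ 0.29 -0.07 -0.55] T [-0.116  0.044  0.038] w 26.1 j [-0.25  0.61  0.82  1.95 -0.59  0.85  1.14]
shift cm [ 0.01  0.08 -0.13] ('wz', np.float64(0.12))
clock: 24.27
position: [0.511, -0.2208, 0.0985]
ee_rot: [1.934, 2.473, 0.001]
force: [0.9, 0.6, 3.7]
width: 0.103
t 24.27 p [ 0.511  -0.2208  0.0985] yaw_y 13.94 z [ 0.002 -0.    -1.   ] F [0.91 0.57 3.73] T [ 0.1   -0.212  0.044] w 9.5 j [-0.25  0.6   0.82  1.95 -0.59  0.85  1.14]
Tz [ 0.044 -0.03   0.053  0.014 -0.012 -0.013 -0.01 ] mean 0.006 clock 24.5667
```

```bash
python3 -m handwheel '[{"tx":0,"ty":0,"tz":0,"wx":0,"wy":0,"wz":4,"claw":0.0},{"tx":0,"ty":0,"tz":0,"wx":0,"wy":0,"wz":9,"claw":0.0},{"tx":0,"ty":0,"tz":0,"wx":0,"wy":0,"wz":14,"claw":0.0},{"tx":0,"ty":0,"tz":0,"wx":0,"wy":0,"wz":19,"claw":0.0},{"tx":0,"ty":0,"tz":0,"wx":0,"wy":0,"wz":24,"claw":0.0},{"tx":0,"ty":0,"tz":0,"wx":0,"wy":0,"wz":29,"claw":0.0},{"tx":0,"ty":0,"tz":0,"wx":0,"wy":0,"wz":34,"claw":0.0},{"tx":0,"ty":0,"tz":0,"wx":0,"wy":0,"wz":40,"claw":0.0},{"tx":0,"ty":0,"tz":0,"wx":0,"wy":0,"wz":40,"claw":0.0},{"tx":0,"ty":0,"tz":0,"wx":0,"wy":0,"wz":40,"claw":0.0}]' 50
python3 tq.py; python3 tq.py
```

```text
clock: 25.4
position: [0.5108, -0.2207, 0.0985]
ee_rot: [2.665, 1.663, 0.001]
force: [-1.0, 1.4, 8.9]
width: 0.107
t 25.4 p [ 0.5108 -0.2207  0.0985] yaw_y -26.07 z [ 0.001 -0.    -1.   ] F [-0.99  1.45  8.88] T [0.334 0.167 0.231] w 9.9 j [-0.35  0.69  1.01  1.95 -0.74  0.93  0.59]
Tz [0.231 0.225 0.294 0.221 0.255 0.26  0.212] mean 0.243 clock 25.7
t 25.7 p [ 0.5107 -0.2207  0.0985] yaw_y -26.03 z [ 0.001  0.    -1.   ] F [-0.71  1.17  8.44] T [0.26  0.131 0.212] w 9.5 j [-0.35  0.69  1.01  1.95 -0.74  0.93  0.59]
Tz [0.212 0.186 0.292 0.236 0.255 0.215 0.288] mean 0.24 clock 26.0
```

```bash
python3 -m handwheel '[{"tx":0,"ty":0,"tz":-0.03,"wx":0,"wy":0,"wz":4,"claw":0.0},{"tx":0,"ty":0,"tz":-0.03,"wx":0,"wy":0,"wz":8,"claw":0.0},{"tx":0,"ty":0,"tz":-0.03,"wx":0,"wy":0,"wz":12,"claw":0.0},{"tx":0,"ty":0,"tz":-0.03,"wx":0,"wy":0,"wz":16,"claw":0.0},{"tx":0,"ty":0,"tz":-0.03,"wx":0,"wy":0,"wz":20,"claw":0.0},{"tx":0,"ty":0,"tz":-0.03,"wx":0,"wy":0,"wz":22,"claw":0.0},{"tx":0,"ty":0,"tz":-0.03,"wx":0,"wy":0,"wz":22,"claw":0.0},{"tx":0,"ty":0,"tz":-0.03,"wx":0,"wy":0,"wz":22,"claw":0.0}]' 50
python3 tq.py; python3 tq.py
```

```text
clock: 26.67
position: [0.5106, -0.2205, 0.0985]
ee_rot: [2.933, 1.125, 0.001]
force: [-0.6, 2.3, 5.3]
width: 0.103
t 26.67 p [ 0.5106 -0.2205  0.0985] yaw_y -48.02 z [ 0.001  0.    -1.   ] F [-0.64  2.28  5.34] T [0.162 0.056 0.384] w 9.5 j [-0.39  0.74  1.11  1.96 -0.82  0.98  0.28]
Tz [0.384 0.442 0.372 0.383 0.363 0.328 0.417] mean 0.384 clock 26.9667
t 26.97 p [ 0.5106 -0.2206  0.0985] yaw_y -48.01 z [ 0.001  0.    -1.   ] F [-0.03  1.35  5.54] T [0.149 0.1   0.417] w 10.0 j [-0.39  0.74  1.11  1.96 -0.82  0.98  0.28]
Tz [0.417 0.417 0.436 0.444 0.39  0.386 0.374] mean 0.409 clock 27.2667
```

The torque returns to 0.40 N m at the same key angle, so the band stayed tight. One last 2° brings it to about 0.41, then I release.

```bash
python3 -m handwheel '[{"tx":0,"ty":0,"tz":0,"wx":0,"wy":0,"wz":2,"claw":0.0},{"tx":0,"ty":0,"tz":0,"wx":0,"wy":0,"wz":2,"claw":0.0},{"tx":0,"ty":0,"tz":0,"wx":0,"wy":0,"wz":2,"claw":0.0}]' 50
python3 tq.py
python3 -m handwheel '[{"tx":0,"ty":0,"tz":0,"wx":0,"wy":0,"wz":0,"claw":0.2},{"tx":0,"ty":0,"tz":0,"wx":0,"wy":0,"wz":0,"claw":0.35},{"tx":0,"ty":0,"tz":0,"wx":0,"wy":0,"wz":0,"claw":0.55},{"tx":0,"ty":0,"tz":0,"wx":0,"wy":0,"wz":0,"claw":0.55},{"tx":0,"ty":0,"tz":0,"wx":0,"wy":0,"wz":0,"claw":0.55},{"tx":0,"ty":0,"tz":0,"wx":0,"wy":0,"wz":0,"claw":0.55}]' 50
python3 -m handwheel '[{"tx":0,"ty":0,"tz":-1,"wx":0,"wy":0,"wz":0,"claw":0.55},{"tx":0,"ty":0,"tz":-3,"wx":0,"wy":0,"wz":0,"claw":0.55},{"tx":0,"ty":0,"tz":-6,"wx":0,"wy":0,"wz":0,"claw":0.55},{"tx":0,"ty":0,"tz":-10,"wx":0,"wy":0,"wz":0,"claw":0.55},{"tx":0,"ty":0,"tz":-13,"wx":0,"wy":0,"wz":0,"claw":0.55},{"tx":0,"ty":0,"tz":-13,"wx":0,"wy":0,"wz":0,"claw":0.55},{"tx":0,"ty":0,"tz":-13,"wx":0,"wy":0,"wz":0,"claw":0.55}]' 50
python3 -c "
from h import *
st()"
```

```text
clock: 27.52
position: [0.5106, -0.2205, 0.0985]
ee_rot: [2.952, 1.074, 0.001]
force: [-0.3, 1.9, 6.9]
width: 0.105
t 27.52 p [ 0.5106 -0.2205  0.0985] yaw_y -50.02 z [ 0.001  0.    -1.   ] F [-0.35  1.89  6.89] T [0.196 0.056 0.423] w 9.7 j [-0.4   0.75  1.12  1.96 -0.83  0.99  0.25]
Tz [0.423 0.413 0.381 0.4   0.407 0.406 0.421] mean 0.407 clock 27.8167
clock: 28.32
position: [0.51, -0.2206, 0.0979]
ee_rot: [-2.953, -1.072, 0.0]
force: [0.6, 1.1, 0.5]
width: 0.492
clock: 28.9
position: [0.5108, -0.2213, 0.2303]
ee_rot: [2.951, 1.072, 0.005]
force: [1.1, 0.3, -0.9]
width: 0.553
t 28.9 p [ 0.5108 -0.2213  0.2303] yaw_y -50.07 z [ 0.004 -0.001 -1.   ] F [ 1.1   0.27 -0.9 ] T [-0.117  0.137 -0.005] w 50.9 j [-0.5   0.59  1.27  1.82 -0.61  1.19  0.09]
```

```bash
python3 -m handwheel '[{"tx":0,"ty":0,"tz":0,"wx":0,"wy":0,"wz":-6,"claw":0.55},{"tx":0,"ty":0,"tz":0,"wx":0,"wy":0,"wz":-12,"claw":0.55},{"tx":0,"ty":0,"tz":0,"wx":0,"wy":0,"wz":-18,"claw":0.55},{"tx":0,"ty":0,"tz":0,"wx":0,"wy":0,"wz":-24,"claw":0.55},{"tx":0,"ty":0,"tz":0,"wx":0,"wy":0,"wz":-30,"claw":0.55},{"tx":0,"ty":0,"tz":0,"wx":0,"wy":0,"wz":-36,"claw":0.55},{"tx":0,"ty":0,"tz":0,"wx":0,"wy":0,"wz":-42,"claw":0.55},{"tx":0,"ty":0,"tz":0,"wx":0,"wy":0,"wz":-48,"claw":0.55},{"tx":0,"ty":0,"tz":0,"wx":0,"wy":0,"wz":-54,"claw":0.55},{"tx":0,"ty":0,"tz":0,"wx":0,"wy":0,"wz":-60,"claw":0.55},{"tx":0,"ty":0,"tz":0,"wx":0,"wy":0,"wz":-66,"claw":0.55},{"tx":0,"ty":0,"tz":0,"wx":0,"wy":0,"wz":-66,"claw":0.55}]' 50
python3 -c "
from h import *
go([.40,.25,.24])"
```

```text
clock: 29.9
position: [0.5094, -0.2204, 0.2274]
ee_rot: [-1.886, -2.511, 0.0]
force: [-0.5, 0.4, 0.4]
width: 0.55
t 29.9 p [ 0.5094 -0.2204  0.2274] yaw_y 16.19 z [-0.001  0.001 -1.   ] F [-0.53  0.4   0.41] T [-0.056  0.04   0.024] w 50.6 j [-0.34  0.44  0.93  1.81 -0.4   1.09  1.01]
shift cm [48.23  2.6  -1.2 ]
```

```bash
python3 -m handwheel '[{"tx":3,"ty":0.1,"tz":-0.2,"wx":0,"wy":0,"wz":-3,"claw":0.55},{"tx":7,"ty":0.3,"tz":-0.5,"wx":0,"wy":0,"wz":-6,"claw":0.55},{"tx":11,"ty":0.6,"tz":-1,"wx":0,"wy":0,"wz":-9,"claw":0.55},{"tx":15,"ty":0.8,"tz":-1,"wx":0,"wy":0,"wz":-12,"claw":0.55},{"tx":19,"ty":1,"tz":-1,"wx":0,"wy":0,"wz":-15,"claw":0.55},{"tx":23,"ty":1.2,"tz":-1,"wx":0,"wy":0,"wz":-18,"claw":0.55},{"tx":27,"ty":1.4,"tz":-1,"wx":0,"wy":0,"wz":-21,"claw":0.55},{"tx":31,"ty":1.6,"tz":-1,"wx":0,"wy":0,"wz":-24,"claw":0.55},{"tx":35,"ty":1.9,"tz":-1,"wx":0,"wy":0,"wz":-27,"claw":0.55},{"tx":39,"ty":2.1,"tz":-1,"wx":0,"wy":0,"wz":-30,"claw":0.55},{"tx":43,"ty":2.3,"tz":-1,"wx":0,"wy":0,"wz":-30,"claw":0.55},{"tx":43,"ty":2.3,"tz":-1,"wx":0,"wy":0,"wz":-30,"claw":0.55}]' 50
python3 chk.py 10 2>/dev/null
```

```text
clock: 30.9
position: [0.4114, 0.2069, 0.2372]
ee_rot: [-1.169, -2.914, -0.0]
force: [0.9, 1.3, 0.2]
width: 0.549
t 30.9 p [0.4114 0.2069 0.2372] yaw_y 46.29 z [-0.002  0.001 -1.   ] F [0.95 1.28 0.21] T [ 0.02  -0.046 -0.012] w 50.5 j [-1.23  0.19  0.77  2.   -0.16  1.01  0.42]
side 0 []
side 0 []
side 0 []
side 0 []
key 0  
top 63 [0.06   0.0601 0.0601 0.0613 0.0614]
top 64 [0.0607 0.0609 0.0614 0.0617 0.0627]
top 46 [0.0604 0.0605 0.0609 0.0614 0.0614]
top 81 [0.0604 0.0607 0.0613 0.0617 0.0627]
key 113 [ 0.5106 -0.2177  0.1097] ((510.91497802734375, -219.2064208984375), (9.877909660339355, 31.210662841796875), 14.08502197265625)
```

```bash
python3 -c "
import cv2,numpy as np
cv2.imwrite('pics/d10.png',cv2.resize(np.vstack([cv2.imread('pics/c10.png'),]),None,fx=1,fy=1))"
```

```text
(no output)
```

View pics/c10.png

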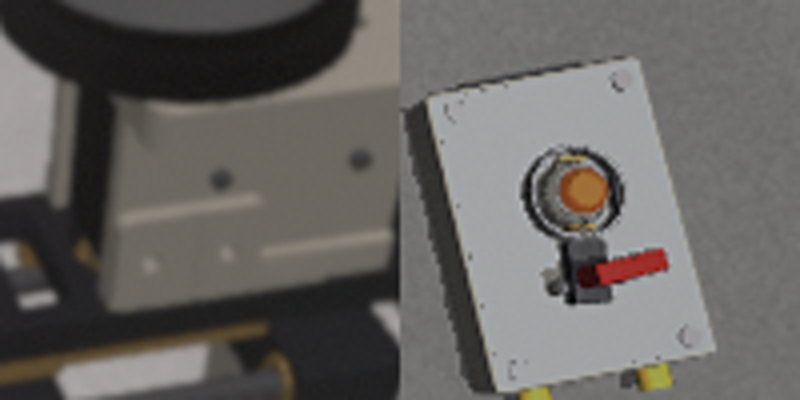

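View pics/top10.png

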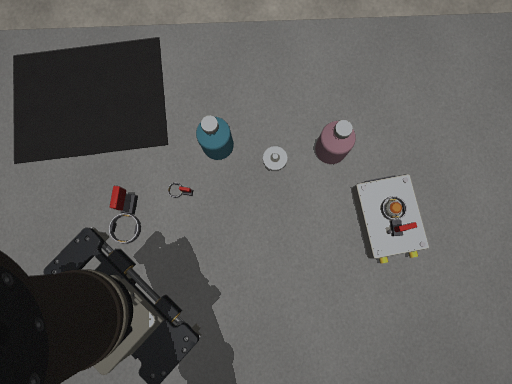

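The top view shows the clamp seated on the stub, with the band at crop (573,193), the housing at (587,270) beside the visible pin at (553,280), and the red key free. Bottles and filter are unmoved, and the gripper is clear of everything.

```bash
python3 -c "
from h import *
print(arm.sign_off())"
```

```text
the job is handed in; nothing more can be done
None
```

I slid the middle-sized clamp over the stub, tightened it to about 0.41 N m, let go and handed the job in at about 31 s of the 72 s allowed.

- **Seating:** after release, the band's top edge measured about 60 mm all round. That is the block top plus the band's height, so it lies flat. The housing sits against the pin that shows. The other pin is hidden under the key in the top view, but both fits put the housing between the pins.
- **Tightening:** the key turned at a steady 0.21 N m through the slack, and the torque then climbed to 0.40 N m. I let go, gripped the key again and wound it back to the same angle. It read 0.40 N m again, so the band had stayed tight. I added 2°, which gave 0.407 N m, and released.
- **Bystanders:** both bottles and the filter were still in place in the last picture.

**Did not quite agree:**
- The key sprang back about 1.1 rad on release, where 0.5 to 0.9 was stated. The second grasp showed nothing had been lost.
- The clamp turned about 4 to 5° within the play between the pins while it was being tightened.
- In the last check the arm blocked the side camera, so the side view was confirmed only after the first release. The last top view looked the same as the one taken then.

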